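# Clear the bench tray to reach the suction lifter

## Task

The suction lifter stands at the back of the blue bench tray, hemmed in by three taller containers. First stand all three containers on the empty white side mat, then take the lifter and stand it gently on the middle of the device's screen, and only then put each container back on the very spot in the tray where it stood at the start. Keep everything upright, leave the tin, the loupe and the brush alone, and let go of everything at the end.

Things in the scene. Friction and masses are not known exactly. Their poses are not given: they have to be found in the camera images.
- tray: fixed blue open tray, 200 (x) x 220 (y) mm outside, walls 4 mm thick and 14 mm high, floor 4 mm thick. Origin: centre of its underside, on the table. The lifter stands near (55, 0) mm in the tray's frame; the containers stand near (-18, 0), (35, 66) and (35, -66) mm, which container in which spot changes from start to start. Its yaw varies by up to 0.35 rad.
- side_mat: fixed flat empty white mat with a black border, 160 (x) x 240 (y) x 3 mm, the side area for the containers. Origin: centre of its underside, on the table.
- device: fixed flat slab-like handheld device lying face up in a jig, 100 (x) x 170 (y) mm, grey edge and dark screen, top 12 mm above the table; an aluminium jig bar 124 x 18 x 8 mm lies along each short edge (two pins on them to 14 mm). Origin: centre of its underside, directly below the middle of the screen.
- dispenser: loose white round bottle 52 mm in diameter with a sloping shoulder (z 60 to 86 mm), narrow neck and a steel cap 32 mm in diameter from z 96 to 126 mm; 126 mm tall, 0.14 to 0.28 kg. Stands in the tray at the start, in one of three spots. Origin: centre of its underside, z up along it. Can be gripped by the cap.
- can: loose plain aluminium can, straight cylinder 48 mm in diameter up to z 130 mm, then a grey cap 44 mm in diameter up to z 140 mm; 0.14 to 0.28 kg. Stands in the tray at the start, in one of three spots. Origin: centre of its underside, z up along it.
- canister: loose black square canister, 44 x 44 mm (sides along its x and y) up to z 112 mm, then a grey lid 40 x 40 mm up to z 122 mm; 0.14 to 0.28 kg. Stands in the tray at the start, in one of three spots, its sides turned up to 0.2 rad from the tray's. Origin: centre of its underside, z up along it.
- lifter: loose suction lifter: black rubber cup 46 mm in diameter at the foot, tapering to a thin stem at z 14 mm, and on it an aluminium grip knob 28 mm in diameter from z 26 to 50 mm; 50 mm tall, 0.15 kg; it does not stick. Origin: centre of its underside, z up along it.
- tin: bystander: closed flat steel tin, 66 mm in diameter, 24 mm tall. Origin: centre of its underside. Not to be moved.
- loupe: bystander: small black eye loupe, 40 mm in diameter, 37 mm tall. Origin: centre of its underside. Not to be moved.
- brush: bystander: small flat brush lying on the table, 134 mm long along its x (from -70 to +64 mm), 18 mm wide, 10 mm tall. Origin: on its underside near the middle. Not to be moved.
Not all that is in view belongs to the job. What is shaped like the canister but yellow is not meant.

How it is judged:
By the outcome, as a careful person would: the job done as asked, in the order asked, and still so for the second after the job is handed in, with the robot touching nothing.
It also fails if it takes over 147 s, if anything falls off the work surface, if the arm or the gripper's body presses on something with over 40 N, if the wrist force passes 120 N, or if a joint passes its speed limit or range.

## Robot

A 6-joint arm with a two-finger parallel gripper is mounted at the origin on the work surface. World frame = base frame: x ahead of the robot, y to its left, z up, the work surface at z = 0. Lengths are in m, angles in degrees, forces in N, time in s.
With the tool pointing down it reaches from about 0.375 to 0.925 m from the base axis. Payload 5.7 kg.
Tool frame: the origin (TCP) lies between the finger pads; the fingertips stand 14 mm ahead of it and the grasp point (between the pads) lies 5 mm behind it; x points along the fingers, z is the direction in which the jaws open and shut, and the axes are right-handed (so a half turn about x gives the same grasp; the last joint's range is limited). The gripper opens to 88 mm and grips with 3 to 60 N. Pads are 20 mm wide; open, the fingers measure 115 mm over their backs; the gripper's body (75 mm by 178 mm) begins 61 mm behind the grasp point.
Start: joints at [-82.512, 20.558, 86.54, -0, 72.909, -6.595], TCP at [0.146, -0.582, 0.237] pointing down, gripper open.
Joint ranges: [-170.27, 170.27], [-57.76, 135], [12.27, 136.19], [-55.21, 235.2], [11.17, 155.16], [-170.74, 170.74]. Speed limits (degrees/s): [136.94, 136.94, 180, 180, 180, 180].

## Interface

Orientations are given as [roll, pitch, yaw] about the fixed x, y, z axes, in that order (R = Rz(yaw) Ry(pitch) Rx(roll)).
In Python, from workcell import arm gives the robot as it stands. The module is installed in compiled form; this text tells all that it offers.
- The arm moves only by the tool apply_moves, never from a script. Its arguments are lists of equal length, an entry for each row: "delta_pos": the shift along the tool's x, y, z in cm, a list of three; "dr": the turn, a rotation vector about the tool's x, y, z in degrees, a list of three. In form: {"delta_pos": [[x, y, z], ...], "dr": [[wx, wy, wz], ...]}. A call has 1 to 12 rows; each row is the pose to reach, as a shift and turn from the pose commanded when the call began, along the tool's axes at that moment; what a row does not reach only later rows make up. A row lasts 1/12 s, in which the tool goes at most 41.7 mm and 7.16 degrees, less where a joint would pass 70% of its speed; a pose out of reach is approached as far as the arm can. A call with a gripper value outside its range is refused whole. "fingers" is the opening, from 0 (shut) to 1 (fully open), set as the call begins (left out, the last holds). The fingers move at their own pace and stop on an object; "newtons" is the grip in N (left out, the last holds). Time passes only in rows, so rows that repeat a pose let the fingers close. It gives the time, the measured TCP pose, the force and the opening at its end, in the units of the state.
- arm.sense(): the state, without advancing time (a new reading comes with each control period).
- arm.grab_frame(name): name is "scene" or "top" or "wrist"; returns (picture, depth): 384x512x3 uint8, red, green, blue; 384x512 float32, m along the optical axis (not along the pixel's ray), 0 where there is no reading.
- arm.camera_model(name): a dict with "mtx" (3x3 intrinsics, pixels), "camera_from_world" (4x4, takes a point from world to camera coordinates). Camera axes: x right, y down, z forward; pixel columns grow to the right and rows downward; lengths in m; the calibration is good to about 2 mm. A picture is of the moment at which its call begins: read the wrist's pose just before it. camera_model takes no time and is no camera call; for the wrist camera it gives the pose at the moment of the call.
- arm.job_done(): hands the job in, once; it reports no verdict.
Trained networks look in the newest picture that a camera, given by its name, has taken for a name from the list of things; names that differ only in an ending like _2 or _b are one class to them, and where a whole thing is asked for, a point or a joint stands for the part that bears it (a point fixed in the world has none). Each returns a list of dicts, best first, with "p" (0 to 1); they miss things now and then, are a little off and sometimes report something else, mostly with a low value. They report only what shows in the picture. A call takes as long as a camera call. They do not tell look-alikes from the thing itself.
- arm.recognise(camera, target): "point" ([column, row] in pixels, amid what is visible of it).
- arm.regions_of(camera, target): "region" (384x512 bool, what is visible of it) and "point" ([column, row] in pixels, amid what is visible of it).
- arm.pinpoint(camera, target): "point" ([column, row] in pixels: a listed point, or the origin of a listed thing).
The state is a dict: "time_s": time; "q": joint angles; "dq": joint speeds; "tau": joint torques, N m; "tcp_pos": TCP position; "eef_rot": TCP orientation; "contact_force": force on the tool from outside, world axes, zero at the start; "ft_torque": the same for the moment, N m; "finger_gap": opening from 0.0 (shut) to 1.0 (fully open).
Only numpy, scipy, OpenCV 4.12 (cv2) and the standard library are available. Lean on these libraries where they do the work, as an engineer would, in place of code of your own. Each camera call takes 0.05 s, during which the arm holds its last target.

## Working session

There is one attempt and no reset: what is moved stays moved. The work goes in short steps, Python scripts to look and compute and a tool call to move; the robot and the scene stay as the last step left them, time stands still between calls to the robot, and variables do not carry over. Pictures are saved under pics/ and viewed, and the job is handed in when it is done.

Besides the shell and the picture viewer there is one more tool, called after "Request:" by a JSON object that holds its "op" and its "data", one argument or row to a line. apply_moves: Moves the arm, as the interface text tells. Its arguments: {"type":"object","properties":{"delta_pos":{"type":"array"},"dr":{"type":"array"},"fingers":{"type":"number"},"newtons":{"type":"number"}},"required":["delta_pos","dr"]}

```bash
mkdir -p pics
cat > h.py <<'E'
import numpy as np, cv2
from workcell import arm
def save(name,fn,scale=1.5):
    p,d=arm.grab_frame(name); cv2.imwrite('pics/'+fn,cv2.resize(p[:,:,::-1],None,fx=scale,fy=scale)); np.savez('pics/'+fn[:-4]+'.npz',p=p,d=d,K=arm.camera_model(name)['mtx'],T=arm.camera_model(name)['camera_from_world']); return p,d
def world(d,K,T):
    v,u=np.mgrid[:d.shape[0],:d.shape[1]]; z=d
    P=np.stack([(u-K[0,2])/K[0,0]*z,(v-K[1,2])/K[1,1]*z,z,np.ones_like(z)],-1)
    return (P@np.linalg.inv(T).T)[...,:3]
def ray(u,v,K,T,zw):
    Ti=np.linalg.inv(T); o=Ti[:3,3]; r=Ti[:3,:3]@np.array([(u-K[0,2])/K[0,0],(v-K[1,2])/K[1,1],1]); s=(zw-o[2])/r[2]; return o+s*r
E
python3 - <<'E'
from h import *
print(arm.sense())
for n in ['scene','top']:
    p,d=save(n,n+'0.png')
    m=arm.camera_model(n); print(n,m)
E
```

```text
{'time_s': 0.0, 'q': array([-8.25121940e+01,  2.05977655e+01,  8.65985114e+01,  1.64057793e-03,
        7.29086026e+01, -6.59364060e+00]), 'dq': array([ 0.07967059,  0.04706311, -0.02089175,  0.044711  , -0.02219823,
       -0.00581803]), 'tau': array([ 1.97020257e-03, -5.15373588e+01, -2.70724618e+01,  6.77597942e-02,
        3.48312466e-02, -1.46957600e-04]), 'tcp_pos': array([ 0.14590704, -0.58130435,  0.2358145 ]), 'eef_rot': array([172.5502379 ,  89.89510877,  96.63120089]), 'contact_force': array([ 0.73151687, -0.09944259,  0.55692217]), 'ft_torque': array([-0.01785889, -0.03671258,  0.02056608]), 'finger_gap': 1.0011845525867433}
scene {'mtx': array([[480.39109404,   0.        , 249.62739691],
       [  0.        , 480.39109404, 193.31300247],
       [  0.        ,   0.        ,   1.        ]]), 'camera_from_world': array([[ 0.46719769,  0.88413951, -0.00486372, -0.25239289],
       [ 0.62312059, -0.33316253, -0.70761816, -0.30839298],
       [-0.62725358,  0.32756688, -0.70657829,  1.64306   ],
       [ 0.        ,  0.        ,  0.        ,  1.        ]])}
top {'mtx': array([[385.16779026,   0.        , 251.86825738],
       [  0.        , 385.16779026, 196.52917539],
       [  0.        ,   0.        ,   1.        ]]), 'camera_from_world': array([[ 0.02059055, -0.99957617,  0.02057927, -0.00987928],
       [-0.99028345, -0.02322197, -0.13711102,  0.52490368],
       [ 0.1375308 , -0.01755612, -0.99034189,  0.95289124],
       [ 0.        ,  0.        ,  0.        ,  1.        ]])}
```

View pics/scene0.png

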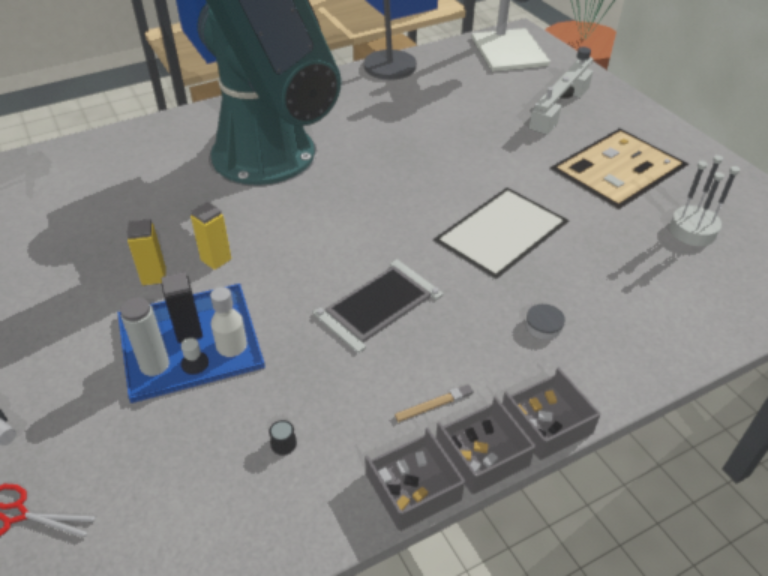

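View pics/top0.png

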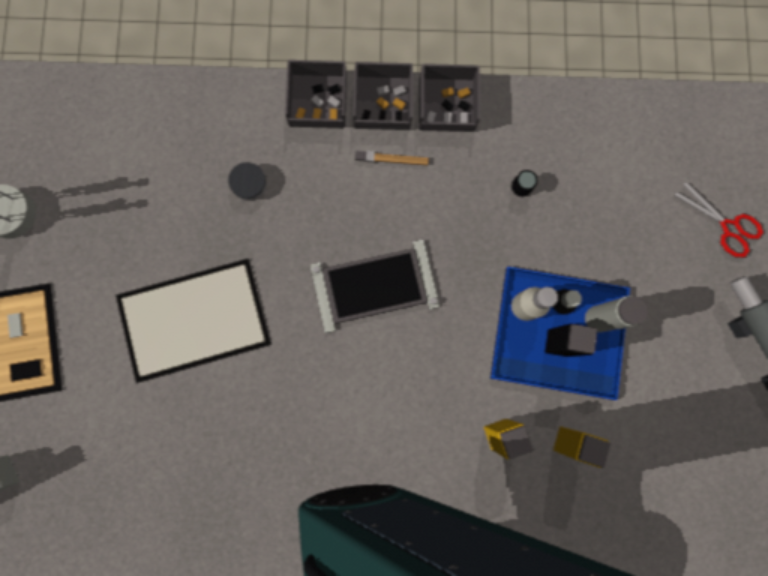

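Black canister (top view px ~(575,342), between the can at (612,312) and dispenser at (540,302)) is the one in the tray; the two yellow boxes at (508,438) and (580,447) are decoys. The lifter is at (570,299).

Run:
```python
from h import *
for n in ['top','scene']:
    z=np.load(f'pics/{n}0.npz'); p,d,K,T=z['p'],z['d'],z['K'],z['T']; W=world(d,K,T)
    print(n,'table z',np.median(W[(d>0)][:,2]))
    for t in ['dispenser','can','canister','lifter','tray','side_mat','device','tin','loupe','brush']:
        R=arm.regions_of(n,t); Q=arm.pinpoint(n,t)
        for r in R[:3]:
            if r['p']<.3: continue
            m=r['region']&(d>0); w=W[m]
            if len(w)==0: continue
            zt=np.percentile(w[:,2],97); top=w[w[:,2]>zt-.006]
            print(t,'p%.2f'%r['p'],np.round(r['point']),len(w),'med',np.round(np.median(w,0),3),'ztop %.3f'%zt,'topmid',np.round((top.min(0)+top.max(0))/2,4)[:2],'topmean',np.round(top.mean(0),4)[:2])
        for q in Q[:2]:
            print('   pin %.2f'%q['p'],np.round(q['point'],1),np.round(ray(*q['point'],K,T,0.004 if t in('dispenser','can','canister','lifter') else 0.0)[:2],4))
```

```text
top table z 0.0010148959778126798
dispenser p0.71 [354. 202.] 512 med [ 0.51  -0.248  0.078] ztop 0.132 topmid [ 0.516  -0.2579] topmean [ 0.5156 -0.258 ]
dispenser p0.65 [248. 190.] 3052 med [0.545 0.011 0.012] ztop 0.016 topmid [0.5467 0.0107] topmean [0.5456 0.0091]
   pin 0.82 [348.  204.4] [ 0.5143 -0.2549]
   pin 0.24 [257.4 109. ] [ 0.7719 -0.0091]
can p0.57 [413. 209.] 721 med [ 0.493 -0.372  0.126] ztop 0.147 topmid [ 0.4959 -0.3874] topmean [ 0.4956 -0.3861]
   pin 0.81 [399.6 212.7] [ 0.4953 -0.3925]
   pin 0.26 [374.5 201.1] [ 0.5248 -0.3261]
canister p0.90 [388. 297.] 655 med [ 0.285 -0.314  0.113] ztop 0.125 topmid [ 0.2831 -0.3301] topmean [ 0.2827 -0.3283]
canister p0.70 [377. 224.] 670 med [ 0.45  -0.299  0.115] ztop 0.129 topmid [ 0.452  -0.3135] topmean [ 0.4518 -0.3136]
canister p0.68 [337. 292.] 622 med [ 0.296 -0.201  0.119] ztop 0.125 topmid [ 0.2932 -0.2093] topmean [ 0.2933 -0.2099]
   pin 0.67 [379.7 293.4] [ 0.2849 -0.334 ]
   pin 0.63 [330.1 288.9] [ 0.2939 -0.2055]
lifter p0.70 [378. 203.] 240 med [ 0.521 -0.323  0.028] ztop 0.057 topmid [ 0.5251 -0.3264]
[... 2436 characters left out ...]
01] topmean [0.4805 0.314 ]
   pin 0.68 [334.2 155.9] [0.4841 0.3171]
device p0.85 [249. 204.] 2189 med [ 0.55  -0.003  0.013] ztop 0.017 topmid [0.5485 0.0035] topmean [0.5469 0.0012]
   pin 0.70 [249.  205.4] [ 0.545  -0.0045]
tin p0.61 [364. 214.] 520 med [0.731 0.231 0.025] ztop 0.029 topmid [0.726  0.2365] topmean [0.7266 0.235 ]
   pin 0.82 [362.2 220.2] [0.7323 0.2324]
loupe p0.53 [185. 290.] 354 med [ 0.742 -0.261  0.036] ztop 0.041 topmid [ 0.7328 -0.2597] topmean [ 0.7341 -0.2597]
   pin 0.54 [189.2 296.2] [ 0.734  -0.2586]
brush p0.86 [289. 269.] 360 med [ 0.781 -0.018  0.009] ztop 0.014 topmid [ 0.7816 -0.021 ] topmean [ 0.7802 -0.018 ]
   pin 0.93 [287.5 269.8] [ 0.7765 -0.0224]
```

Run:
```python
from h import *
from scipy.spatial.transform import Rotation as Ro
R=Ro.from_euler('xyz',arm.sense()['eef_rot'],degrees=True).as_matrix(); print(np.round(R,3))
def rect(mask,W,zlo,zhi,name):
    n,l,s,c=cv2.connectedComponentsWithStats(mask.astype(np.uint8)); i=1+np.argmax(s[1:,4]); m=(l==i)
    w=W[m]; w=w[(w[:,2]>zlo)&(w[:,2]<zhi)]
    r=cv2.minAreaRect((w[:,:2]*1000).astype(np.float32)); print(name,len(w),np.round(r[0],1),np.round(r[1],1),round(r[2],1), 'z',np.median(w[:,2]).round(4))
for n in ['top','scene']:
    z=np.load(f'pics/{n}0.npz'); p,d,K,T=z['p'].astype(int),z['d'],z['K'],z['T']; W=world(d,K,T)
    r,g,b=p[...,0],p[...,1],p[...,2]
    rect((b>r+40)&(b>g+20)&(W[...,1]<-.15),W,-.01,.03,n+' tray')
    roi=(abs(W[...,0]-.48)<.12)&(abs(W[...,1]-.315)<.16)&(d>0)&(abs(W[...,2])<.02)
    rect(roi&(r>140),W,-.01,.03,n+' mat white')
    roi=(abs(W[...,0]-.545)<.1)&(abs(W[...,1])<.12)&(d>0)
    rect(roi&(r<45),W,-.01,.03,n+' screen'); rect(roi&(W[...,2]>.008),W,-.01,.03,n+' device all')
    roi=(abs(W[...,0]-.452)<.045)&(abs(W[...,1]+.316)<.045)&(W[...,2]>.118)
    rect(roi,W,.118,.14,n+' lid')
```

```text
[[-0.     0.97   0.243]
 [ 0.     0.243 -0.97 ]
 [-1.     0.    -0.   ]]
top tray 4480 [ 472.  -323.6] [229.  204.9] 81.5 z 0.0056
top mat white 4430 [479.1 325. ] [139.9 219.4] 17.5 z 0.0039
top screen 1774 [546.2   8.2] [ 84.4 148.4] 14.1 z 0.0131
top device all 2804 [545.8   9.1] [122.5 205.7] 13.9 z 0.0127
top lid 317 [ 451.6 -314.1] [41.8 42. ] 81.0 z 0.1268
scene tray 2739 [ 461.1 -321.1] [222.  220.8] 81.4 z 0.0071
scene mat white 2664 [480. 315.] [320.  239.9] 90.0 z 0.0017Traceback (most recent call last):
  File "<stdin>", line 15, in <module>
  File "<stdin>", line 5, in rect
    return _wrapfunc(a, 'argmax', axis=axis, out=out, **kwds)
    return bound(*args, **kwds)
ValueError: attempt to get argmax of an empty sequence
```

```bash
cat >> h.py <<'E'
from scipy.spatial.transform import Rotation as Ro
def pose():
    s=arm.sense(); R=Ro.from_euler('xyz',s['eef_rot'],degrees=True).as_matrix(); return s,s['tcp_pos'],R
def yaw(R): return np.degrees(np.arctan2(R[1,2],R[0,2]))
def plan(pts,yaws):
    s,p,R=pose(); print('t',s['time_s'].__round__(2),'tcp',np.round(p*1000,1),'yaw',round(yaw(R),2),'F',np.round(s['contact_force'],1),'gap',round(s['finger_gap'],3))
    for q,y in zip(pts,yaws):
        c,sn=np.cos(np.radians(y)),np.sin(np.radians(y))
        Rt=np.array([[0,-sn,c],[0,c,sn],[-1,0,0]])
        print('  dpos cm',np.round(R.T@(np.array(q)-p)*100,2),'dr',np.round(np.degrees(Ro.from_matrix(R.T@Rt).as_rotvec()),2))
E
python3 - <<'E'
from h import *
plan([(0.44,-0.325,0.36)],[-8.5])
E
```

```text
t 2.1 tcp [ 146.  -581.9  236.6] yaw -75.92 F [ 0.3 -0.4 -0.2] gap 0.998
  dpos cm [-12.34  34.77 -17.77] dr [-6.742e+01 -1.000e-02 -0.000e+00]
```

Add to h.py:
```python
import json,os
def getc():
    return json.load(open('cmd.json')) if os.path.exists('cmd.json') else dict(p=[0.146,-0.582,0.237],y=-75.92)
def did(dp,drx=0):
    c=getc(); a=np.radians(c['y']); z=np.array([np.cos(a),np.sin(a),0]); y=np.array([-np.sin(a),np.cos(a),0]); x=np.array([0,0,-1.])
    c['p']=list(np.array(c['p'])+(dp[0]*x+dp[1]*y+dp[2]*z)/100); c['y']-=drx; json.dump(c,open('cmd.json','w'))
def st():
    s,p,R=pose(); c=getc(); print('t',round(s['time_s'],2),'tcp',np.round(p*1000,1),'yaw',round(yaw(R),2),'F',np.round(s['contact_force'],1),'gap',round(s['finger_gap'],3),'cmd',np.round(np.array(c['p'])*1000,1),round(c['y'],2))
def plan(pts,yaws):
    st(); c=getc(); a=np.radians(c['y'])
    R=np.array([[0,-np.sin(a),np.cos(a)],[0,np.cos(a),np.sin(a)],[-1,0,0]])
    for q,y in zip(pts,yaws):
        print('  dpos cm',np.round(R.T@(np.array(q)-np.array(c['p']))*100,2),'drx',round(c['y']-y,2))
```

```text
(no output)
```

Request:
{"op": "apply_moves", "data": {
  "delta_pos": [
    [-4,4,-2],
    [-7,8,-4],
    [-9,12,-6],
    [-11,16,-8],
    [-12.3,20,-10],
    [-12.3,24,-12],
    [-12.3,28,-14],
    [-12.3,31,-16],
    [-12.3,34.8,-17.8],
    [-12.3,34.8,-17.8],
    [-12.3,34.8,-17.8],
    [-12.3,34.8,-17.8]
  ],
  "dr": [
    [-6,0,0],
    [-12,0,0],
    [-18,0,0],
    [-24,0,0],
    [-30,0,0],
    [-36,0,0],
    [-42,0,0],
    [-48,0,0],
    [-54,0,0],
    [-60,0,0],
    [-66,0,0],
    [-67.4,0,0]
  ]
}}

```text
time_s: 3.1
tcp_pos: [0.4421, -0.3225, 0.3598]
eef_rot: [31.0, 90.0, 23.0]
contact_force: [-0.3, 0.5, -0.7]
finger_gap: 1.002
```

Run:
```python
from h import *
did([-12.3,34.8,-17.8],-67.4); plan([(0.44,-0.325,0.36)],[-8.5])
p,d=save('wrist','w1.png'); m=arm.camera_model('wrist'); print(m)
W=world(d,m['mtx'],m['camera_from_world'])
for t in ['dispenser','can','canister','lifter']:
    for r in arm.regions_of('wrist',t)[:2]:
        mm=r['region']&(d>0); w=W[mm]; zt=np.percentile(w[:,2],97); top=w[w[:,2]>zt-.006]
        rr=cv2.minAreaRect((top[:,:2]*1000).astype(np.float32))
        print(t,round(r['p'],2),np.round(r['point']),'ztop',zt.round(4),'mean',np.round(top.mean(0)*1000,1),'rect',np.round(rr[0],1),np.round(rr[1],1),round(rr[2],1))
```

```text
t 3.1 tcp [ 442.1 -322.5  359.8] yaw -8.03 F [-0.3  0.5 -0.7] gap 1.002 cmd [ 440.2 -324.7  360. ] -8.52
  dpos cm [ 0.   -0.03 -0.02] drx -0.02
{'mtx': array([[335.21749407,   0.        , 253.86949419],
       [  0.        , 335.21749407, 195.81315629],
       [  0.        ,   0.        ,   1.        ]]), 'camera_from_world': array([[ 9.89631024e-01, -1.43632160e-01, -4.89571063e-04,
        -4.82053499e-01],
       [-1.39107804e-01, -9.59295738e-01,  2.45765550e-01,
        -3.09080668e-01],
       [-3.57694801e-02, -2.43149109e-01, -9.69329178e-01,
         4.45172465e-01],
       [ 0.00000000e+00,  0.00000000e+00,  0.00000000e+00,
         1.00000000e+00]])}
dispenser 0.79 [302. 109.] ztop 0.1303 mean [ 512.  -261.7  129. ] rect [ 512.1 -262. ] [30.7 30.7] 83.0
can 0.88 [302. 211.] ztop 0.1445 mean [ 491.6 -388.3  143.2] rect [ 491.2 -388.5] [41.3 41.3] 82.6
canister 0.97 [259. 159.] ztop 0.1265 mean [ 448.3 -316.5  125.2] rect [ 448.5 -316.7] [39.4 39.6] 81.4
canister 0.94 [131. 184.] ztop 0.1225 mean [ 279.8 -330.3  121.2] rect [ 278.7 -330.8] [40.3 40.7] 71.9
lifter 0.85 [308. 155.] ztop 0.0543 mean [ 521.  -329.2   53. ] rect [ 521.2 -329.4] [26.7 26.2] 62.1
lifter 0.53 [303. 109.] ztop 0.1303 mean [ 512.  -261.7  129. ] rect [ 512.1 -262. ] [30.7 30.7] 83.0
```

View pics/w1.png

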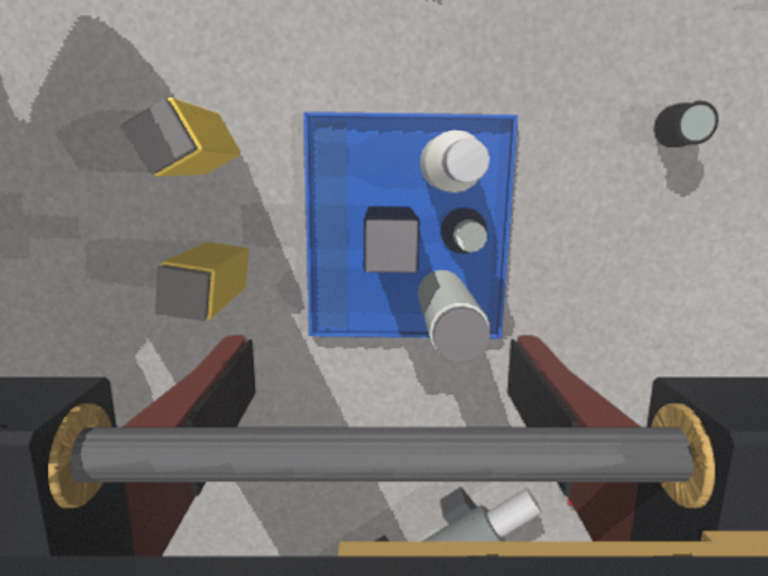

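Wrist view: canister at (391,245), dispenser (455,160), lifter (467,236), can (460,330), both yellow decoys outside the tray at (160,135) and (185,292). Re-measure now settled.

```bash
cat >> h.py <<'E'
def tops(cam='wrist',names=('dispenser','can','canister','lifter'),fn='x.png',k=2):
    p,d=save(cam,fn); m=arm.camera_model(cam); W=world(d,m['mtx'],m['camera_from_world'])
    for t in names:
        for r in arm.regions_of(cam,t)[:k]:
            w=W[r['region']&(d>0)]
            if len(w)<20: continue
            zt=np.percentile(w[:,2],97); top=w[w[:,2]>zt-.006]
            rr=cv2.minAreaRect((top[:,:2]*1000).astype(np.float32))
            print(t,round(r['p'],2),np.round(r['point']),'ztop',(zt*1e3).round(1),'mean',np.round(top.mean(0)*1000,1),'rect',np.round(rr[0],1),np.round(rr[1],1),round(rr[2],1))
    return p,d,W
E
python3 - <<'E'
from h import *
st()
p,d,W=tops(fn='w2.png'); p=p.astype(int)
r,g,b=p[...,0],p[...,1],p[...,2]
m=(b>r+40)&(b>g+20); n,l,s,c=cv2.connectedComponentsWithStats(m.astype(np.uint8)); m=l==1+np.argmax(s[1:,4])
w=W[m&(d>0)]; w=w[w[:,2]<.03]; rr=cv2.minAreaRect((w[:,:2]*1000).astype(np.float32)); print('tray',rr)
E
```

```text
t 3.35 tcp [ 439.3 -325.6  359.6] yaw -8.74 F [-0.4  0.2 -0.1] gap 1.001 cmd [ 440.2 -324.7  360. ] -8.52
dispenser 0.71 [306. 105.] ztop 130.7 mean [ 513.  -260.   129.4] rect [ 513.1 -260.4] [30.6 29.5] 82.1
can 0.79 [302. 208.] ztop 144.6 mean [ 493.6 -386.9  143.3] rect [ 493.8 -387.5] [42.5 42.3] 45.5
canister 0.72 [135. 185.] ztop 122.6 mean [ 281.5 -329.4  121.3] rect [ 280.7 -330. ] [39.3 39.9] 72.4
canister 0.66 [261. 157.] ztop 126.8 mean [ 450.  -314.5  125.3] rect [ 450.  -315.1] [39.2 39.8] 80.9
lifter 0.57 [311. 150.] ztop 54.6 mean [ 522.3 -327.1   53.3] rect [ 522.4 -327.1] [26.3 25. ] 39.0
tray ((469.8283996582031, -323.11016845703125), (224.81869506835938, 204.40000915527344), 81.337646484375)
```

Run:
```python
from h import *
plan([(0.5135,-0.2605,0.2),(0.5135,-0.2605,0.112)],[-8.5]*2)
```

```text
t 3.6 tcp [ 439.7 -325.2  359.6] yaw -8.63 F [-0.4  0.1  0.7] gap 1.0 cmd [ 440.2 -324.7  360. ] -8.52
  dpos cm [16.    7.43  6.29] drx -0.02
  dpos cm [24.8   7.43  6.29] drx -0.02
```

Request:
{"op": "apply_moves", "data": {
  "delta_pos": [
    [3,2,1.7],
    [6,4,3.4],
    [9,6,5],
    [12,7.4,6.3],
    [15,7.4,6.3],
    [18,7.4,6.3],
    [20,7.4,6.3],
    [22,7.4,6.3],
    [23.5,7.4,6.3],
    [24.4,7.4,6.3],
    [24.8,7.4,6.3],
    [24.8,7.4,6.3]
  ],
  "dr": [
    [0,0,0],
    [0,0,0],
    [0,0,0],
    [0,0,0],
    [0,0,0],
    [0,0,0],
    [0,0,0],
    [0,0,0],
    [0,0,0],
    [0,0,0],
    [0,0,0],
    [0,0,0]
  ],
  "fingers": 0.75
}}

```text
time_s: 4.6
tcp_pos: [0.5131, -0.2608, 0.1111]
eef_rot: [152.3, 89.9, 143.8]
contact_force: [0.1, 0.2, -0.2]
finger_gap: 0.75
```

Request:
{"op": "apply_moves", "data": {
  "delta_pos": [
    [0,0,0],
    [0,0,0],
    [0,0,0],
    [0,0,0],
    [0,0,0],
    [0,0,0],
    [0,0,0],
    [0,0,0]
  ],
  "dr": [
    [0,0,0],
    [0,0,0],
    [0,0,0],
    [0,0,0],
    [0,0,0],
    [0,0,0],
    [0,0,0],
    [0,0,0]
  ],
  "fingers": 0,
  "newtons": 30
}}

```text
time_s: 5.27
tcp_pos: [0.5138, -0.261, 0.1121]
eef_rot: [-23.0, 90.0, -31.5]
contact_force: [0.3, -0.6, 3.1]
finger_gap: 0.361
```

Run:
```python
from h import *
did([24.8,7.4,6.3]); st(); save('wrist','w3.png',1.2)
```

```text
t 5.27 tcp [ 513.8 -261.   112.1] yaw -8.51 F [ 0.3 -0.6  3.1] gap 0.361 cmd [ 513.5 -260.8  112. ] -8.52
```

View pics/w3.png

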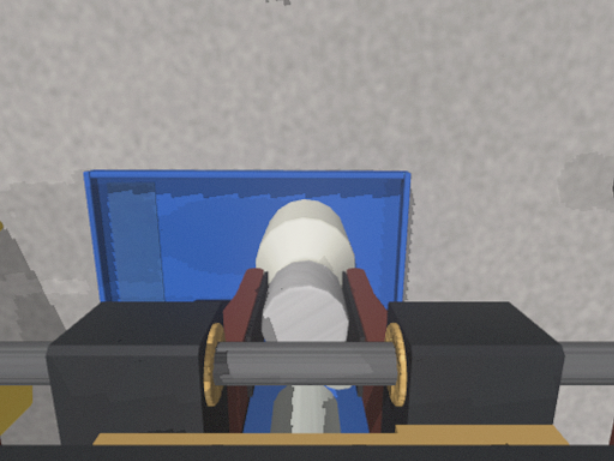

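Run:
```python
from h import *
plan([(0.5135,-0.2605,0.26),(0.50,0.20,0.30)],[-8.5]*2)
```

```text
t 5.32 tcp [ 513.8 -260.9  112.1] yaw -8.52 F [-0.1  0.2  4.4] gap 0.356 cmd [ 513.5 -260.8  112. ] -8.52
  dpos cm [-1.48e+01  3.00e-02 -1.00e-02] drx -0.02
  dpos cm [-18.8   45.38  -8.16] drx -0.02
```

Request:
{"op": "apply_moves", "data": {
  "delta_pos": [
    [-1,0,0],
    [-3,0,0],
    [-5.5,0,0],
    [-8.5,0.5,0],
    [-11.5,1.5,-0.2],
    [-14,3.5,-0.5],
    [-16,6,-1],
    [-17.5,9,-1.5],
    [-18.5,12,-2],
    [-18.8,15,-2.5],
    [-18.8,18.5,-3],
    [-18.8,22,-3.5]
  ],
  "dr": [
    [0,0,0],
    [0,0,0],
    [0,0,0],
    [0,0,0],
    [0,0,0],
    [-2,0,0],
    [-4,0,0],
    [-6,0,0],
    [-8,0,0],
    [-10,0,0],
    [-12,0,0],
    [-14,0,0]
  ]
}}

```text
time_s: 6.32
tcp_pos: [0.5108, -0.0366, 0.3004]
eef_rot: [1.5, 90.0, 7.0]
contact_force: [0.8, -0.7, -2.4]
finger_gap: 0.359
```

Run:
```python
from h import *
did([-18.8,22,-3.5],-14); plan([(0.50,0.18,0.30)],[15])
```

```text
t 6.32 tcp [510.8 -36.6 300.4] yaw 5.54 F [ 0.8 -0.7 -2.4] gap 0.359 cmd [511.5 -38.1 300. ] 5.48
  dpos cm [ 0.   21.82  0.94] drx -9.52
```

Request:
{"op": "apply_moves", "data": {
  "delta_pos": [
    [0,3.5,0.1],
    [0,7,0.3],
    [0,10.5,0.5],
    [0,13.5,0.6],
    [0,16.5,0.7],
    [0,19,0.8],
    [0,20.8,0.9],
    [0,21.8,0.9],
    [0,21.8,0.9],
    [0,21.8,0.9],
    [0,21.8,0.9],
    [0,21.8,0.9]
  ],
  "dr": [
    [-1,0,0],
    [-2,0,0],
    [-4,0,0],
    [-5,0,0],
    [-6,0,0],
    [-8,0,0],
    [-9,0,0],
    [-9.5,0,0],
    [-9.5,0,0],
    [-9.5,0,0],
    [-9.5,0,0],
    [-9.5,0,0]
  ]
}}

```text
time_s: 7.32
tcp_pos: [0.4997, 0.1787, 0.2997]
eef_rot: [-135.2, 90.0, -120.3]
contact_force: [-0.1, 0.4, -1.4]
finger_gap: 0.359
```

Run:
```python
from h import *
did([0,21.8,.9],-9.5); st()
p,d=save('wrist','w4.png',1.2); m=arm.camera_model('wrist'); W=world(d,m['mtx'],m['camera_from_world'])
r=p[...,0].astype(int)
for nm,q in (('white',(r>150)),):
    mm=(q&(d>0)&(W[...,2]<.03)).astype(np.uint8); n,l,s,c=cv2.connectedComponentsWithStats(mm); i=1+np.argmax(s[1:,4]); w=W[l==i]
    print(s[i],np.median(w[:,2])); print(cv2.minAreaRect((w[:,:2]*1000).astype(np.float32)))
```

```text
t 7.32 tcp [499.7 178.7 299.7] yaw 14.89 F [-0.1  0.4 -1.4] gap 0.359 cmd [499.6 179.8 300. ] 14.98
[  208     0   118   138 15190] 0.0026091190224756533
((486.2613525390625, 296.596435546875), (140.82003784179688, 162.23382568359375), 17.278154373168945)
```

View pics/w4.png

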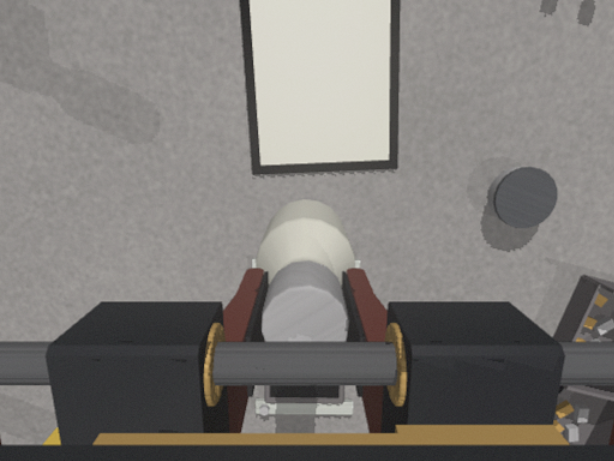

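Run:
```python
from h import *
plan([(0.4566,0.3933,0.2),(0.4566,0.3933,0.1115)],[15,15])
```

```text
t 7.37 tcp [499.7 178.7 299.7] yaw 14.89 F [ 0.3 -0.1 -2.4] gap 0.365 cmd [499.6 179.8 300. ] 14.98
  dpos cm [10.   21.74  1.36] drx -0.02
  dpos cm [18.85 21.74  1.36] drx -0.02
```

Request:
{"op": "apply_moves", "data": {
  "delta_pos": [
    [0.5,2,0.1],
    [1.5,5,0.3],
    [3,8.5,0.5],
    [5,12,0.7],
    [7,15,0.9],
    [9,18,1.1],
    [11,20.3,1.3],
    [13.5,21.4,1.4],
    [15.5,21.7,1.4],
    [17,21.7,1.4],
    [18,21.7,1.4],
    [18.3,21.7,1.4]
  ],
  "dr": [
    [0,0,0],
    [0,0,0],
    [0,0,0],
    [0,0,0],
    [0,0,0],
    [0,0,0],
    [0,0,0],
    [0,0,0],
    [0,0,0],
    [0,0,0],
    [0,0,0],
    [0,0,0]
  ]
}}

```text
time_s: 8.37
tcp_pos: [0.4565, 0.3919, 0.1149]
eef_rot: [-159.4, 89.8, -144.5]
contact_force: [-0.3, -0.3, -1.2]
finger_gap: 0.359
```

Request:
{"op": "apply_moves", "data": {
  "delta_pos": [
    [0.2,0,0],
    [0.4,0,0],
    [0.5,0,0],
    [0.55,0,0],
    [0.55,0,0]
  ],
  "dr": [
    [0,0,0],
    [0,0,0],
    [0,0,0],
    [0,0,0],
    [0,0,0]
  ]
}}

```text
time_s: 8.78
tcp_pos: [0.4574, 0.3932, 0.1119]
eef_rot: [24.4, 89.9, 39.3]
contact_force: [0.1, 0.2, -2.4]
finger_gap: 0.356
```

Request:
{"op": "apply_moves", "data": {
  "delta_pos": [
    [0,0,0],
    [0,0,0],
    [0,0,0],
    [0,0,0],
    [0,0,0]
  ],
  "dr": [
    [0,0,0],
    [0,0,0],
    [0,0,0],
    [0,0,0],
    [0,0,0]
  ],
  "fingers": 0.75
}}

```text
time_s: 9.2
tcp_pos: [0.4571, 0.3932, 0.1114]
eef_rot: [31.9, 90.0, 46.8]
contact_force: [-0.5, 0.5, 0.1]
finger_gap: 0.699
```

Run:
```python
from h import *
did([18.3+.55,21.7,1.4]); plan([(0.4566,0.3933,0.25),(0.4500,-0.315,0.25)],[15,-9])
```

```text
t 9.2 tcp [457.1 393.2 111.4] yaw 14.99 F [-0.5  0.5  0.1] gap 0.699 cmd [457.1 393.  111.5] 14.98
  dpos cm [-13.85   0.04  -0.04] drx -0.02
  dpos cm [-13.85 -68.21 -18.98] drx 23.98
```

Request:
{"op": "apply_moves", "data": {
  "delta_pos": [
    [-3,0,0],
    [-6.5,0,0],
    [-9.5,-1.5,-0.4],
    [-11.5,-4.5,-1.2],
    [-12.5,-8.5,-2.4],
    [-13,-12.4,-3.5],
    [-13,-16.3,-4.6],
    [-13,-20.2,-5.7],
    [-13,-24.1,-6.8],
    [-13,-28,-7.9],
    [-13,-32,-9],
    [-13,-36,-10.1]
  ],
  "dr": [
    [0,0,0],
    [0,0,0],
    [0,0,0],
    [2,0,0],
    [4,0,0],
    [6,0,0],
    [8,0,0],
    [10,0,0],
    [12,0,0],
    [14,0,0],
    [16,0,0],
    [18,0,0]
  ]
}}

```text
time_s: 10.2
tcp_pos: [0.452, 0.0175, 0.2415]
eef_rot: [5.4, 90.0, 2.3]
contact_force: [0.8, -1.6, 1.1]
finger_gap: 0.75
```

Run:
```python
from h import *
did([-13,-36,-10.1],18); plan([(0.445,-0.325,0.30),(0.4500,-0.315,0.095)],[-9,-9]);
```

```text
t 10.2 tcp [452.   17.5 241.5] yaw -3.09 F [ 0.8 -1.6  1.1] gap 0.75 cmd [452.6  19.2 241.5] -3.02
  dpos cm [ -5.85 -34.41   1.06] drx 5.98
  dpos cm [ 14.65 -33.38   1.51] drx 5.98
```

Request:
{"op": "apply_moves", "data": {
  "delta_pos": [
    [-0.5,-4,0.1],
    [-1.5,-8,0.3],
    [-2.5,-12,0.4],
    [-3.5,-16,0.6],
    [-4.5,-20,0.7],
    [-5.5,-24,0.9],
    [-6,-27.5,1],
    [-6,-30.5,1.1],
    [-6,-32.5,1.2],
    [-6,-33.4,1.2],
    [-6,-33.4,1.2],
    [-6,-33.4,1.2]
  ],
  "dr": [
    [1,0,0],
    [2,0,0],
    [3,0,0],
    [4,0,0],
    [5,0,0],
    [6,0,0],
    [6,0,0],
    [6,0,0],
    [6,0,0],
    [6,0,0],
    [6,0,0],
    [6,0,0]
  ]
}}

```text
time_s: 11.2
tcp_pos: [0.4467, -0.3142, 0.3009]
eef_rot: [121.0, 89.9, 111.9]
contact_force: [0.3, 0.3, 0.2]
finger_gap: 0.75
```

Run:
```python
from h import *
did([-6,-33.4,1.2],6); tops(names=('canister','can','lifter'),fn='w5.png',k=2)
st(); plan([(0.4500,-0.315,0.095)],[-9]);
```

```text
canister 0.89 [259. 175.] ztop 126.7 mean [ 450.2 -314.   125.4] rect [ 450.  -314.8] [39.6 39.8] 81.5
canister 0.85 [112. 207.] ztop 122.6 mean [ 281.5 -328.8  121.3] rect [ 280.6 -329.7] [40.3 40.2] 73.4
can 0.88 [304. 228.] ztop 144.6 mean [ 486.2 -383.2  147.8] rect [ 487.6 -357.6] [100.4  25.9] 85.6
lifter 0.98 [318. 165.] ztop 54.6 mean [ 522.5 -326.6   53.3] rect [ 522.6 -326.9] [26.6 26. ] 37.1
t 11.4 tcp [ 447.  -313.4  301.2] yaw -8.93 F [0.7 0.3 0.2] gap 0.748 cmd [ 446.9 -315.   301.5] -9.02
t 11.4 tcp [ 447.  -313.4  301.2] yaw -8.93 F [0.7 0.3 0.2] gap 0.748 cmd [ 446.9 -315.   301.5] -9.02
  dpos cm [20.65  0.05  0.3 ] drx -0.02
```

View pics/w5.png

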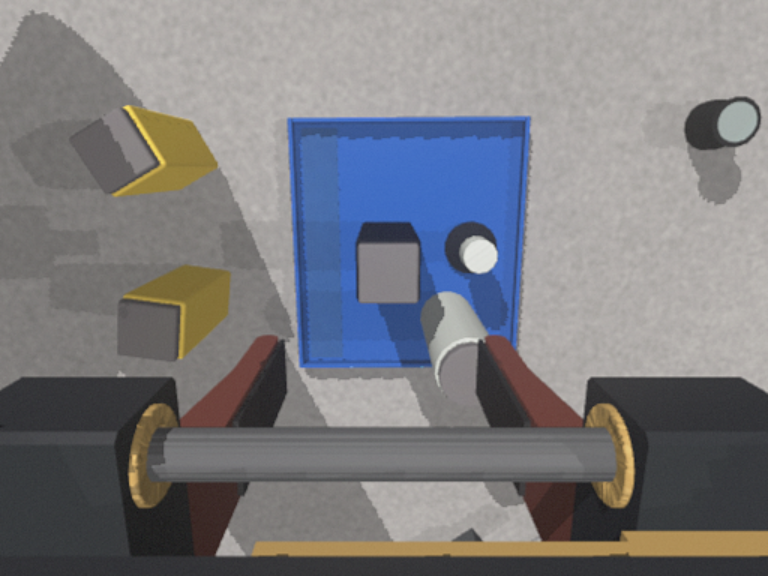

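The black-sided canister at (388,265) is confirmed inside the tray (yellow ones are at (115,150) and (150,325), outside). Going down on it.

Request:
{"op": "apply_moves", "data": {
  "delta_pos": [
    [2,0,0.1],
    [5,0,0.2],
    [8,0,0.3],
    [11,0,0.3],
    [14,0,0.3],
    [16.5,0,0.3],
    [18.5,0,0.3],
    [19.7,0,0.3],
    [20.4,0,0.3],
    [20.6,0,0.3],
    [20.6,0,0.3]
  ],
  "dr": [
    [0,0,0],
    [0,0,0],
    [0,0,0],
    [0,0,0],
    [0,0,0],
    [0,0,0],
    [0,0,0],
    [0,0,0],
    [0,0,0],
    [0,0,0],
    [0,0,0]
  ]
}}

```text
time_s: 12.32
tcp_pos: [0.4501, -0.3149, 0.0952]
eef_rot: [125.0, 90.0, 116.0]
contact_force: [0.3, -0.1, 0.0]
finger_gap: 0.754
```

Request:
{"op": "apply_moves", "data": {
  "delta_pos": [
    [0,0,0],
    [0,0,0],
    [0,0,0],
    [0,0,0],
    [0,0,0],
    [0,0,0],
    [0,0,0]
  ],
  "dr": [
    [0,0,0],
    [0,0,0],
    [0,0,0],
    [0,0,0],
    [0,0,0],
    [0,0,0],
    [0,0,0]
  ],
  "fingers": 0,
  "newtons": 30
}}

```text
time_s: 12.9
tcp_pos: [0.4504, -0.3158, 0.0959]
eef_rot: [-27.3, 89.9, -36.4]
contact_force: [0.7, -0.1, 5.2]
finger_gap: 0.499
```

Run:
```python
from h import *
did([20.6,0,.3]); plan([(0.478,.3245,0.25)],[17.3]);
```

```text
t 12.9 tcp [ 450.4 -315.8   95.9] yaw -9.02 F [ 0.7 -0.1  5.2] gap 0.499 cmd [ 449.9 -315.5   95.5] -9.02
  dpos cm [-15.45  63.65  -7.26] drx -26.32
```

Request:
{"op": "apply_moves", "data": {
  "delta_pos": [
    [-1,0,0],
    [-3,0,0],
    [-6,0.3,0],
    [-9,1.5,-0.2],
    [-11.5,4,-0.5],
    [-13.5,7,-0.8],
    [-14.5,10,-1.2],
    [-15,13.5,-1.6],
    [-15,17,-2],
    [-15,20.5,-2.4],
    [-15,24,-2.8],
    [-15,27.5,-3.2]
  ],
  "dr": [
    [0,0,0],
    [0,0,0],
    [0,0,0],
    [-1,0,0],
    [-2,0,0],
    [-4,0,0],
    [-6,0,0],
    [-8,0,0],
    [-10,0,0],
    [-12,0,0],
    [-14,0,0],
    [-16,0,0]
  ]
}}

```text
time_s: 13.9
tcp_pos: [0.4604, -0.0371, 0.2454]
eef_rot: [152.2, 90.0, 159.3]
contact_force: [0.1, 0.8, -3.3]
finger_gap: 0.498
```

Run:
```python
from h import *
did([-15,27.5,-3.2],-16); plan([(0.478,.3245,0.2),(0.478,.3245,0.095)],[17.3]*2);
```

```text
t 13.9 tcp [460.4 -37.1 245.4] yaw 7.06 F [ 0.1  0.8 -3.3] gap 0.498 cmd [461.4 -38.9 245.5] 6.98
  dpos cm [ 4.55 35.87  6.06] drx -10.32
  dpos cm [15.05 35.87  6.06] drx -10.32
```

Request:
{"op": "apply_moves", "data": {
  "delta_pos": [
    [0,3.7,0.6],
    [0,7.4,1.2],
    [0,11.1,1.8],
    [0,14.8,2.5],
    [0.5,18.5,3.1],
    [1.5,22.2,3.7],
    [3,25.9,4.3],
    [5,29.4,5],
    [7,32.4,5.5],
    [9,34.6,5.9],
    [11,35.9,6.1],
    [12.5,35.9,6.1]
  ],
  "dr": [
    [-1,0,0],
    [-2,0,0],
    [-3,0,0],
    [-4,0,0],
    [-5,0,0],
    [-6,0,0],
    [-7,0,0],
    [-8,0,0],
    [-9,0,0],
    [-10,0,0],
    [-10.3,0,0],
    [-10.3,0,0]
  ]
}}

```text
time_s: 14.9
tcp_pos: [0.4775, 0.3275, 0.1186]
eef_rot: [135.7, 89.9, 153.1]
contact_force: [0.3, -1.2, -1.7]
finger_gap: 0.5
```

Request:
{"op": "apply_moves", "data": {
  "delta_pos": [
    [1,0,0],
    [1.7,0,0],
    [2.2,0,0],
    [2.5,0,0],
    [2.55,0,0],
    [2.55,0,0]
  ],
  "dr": [
    [0,0,0],
    [0,0,0],
    [0,0,0],
    [0,0,0],
    [0,0,0],
    [0,0,0]
  ]
}}

```text
time_s: 15.4
tcp_pos: [0.4788, 0.3248, 0.0954]
eef_rot: [13.3, 89.9, 30.5]
contact_force: [-1.2, 0.5, -2.4]
finger_gap: 0.501
```

Request:
{"op": "apply_moves", "data": {
  "delta_pos": [
    [0,0,0],
    [0,0,0],
    [0,0,0],
    [0,0,0],
    [0,0,0]
  ],
  "dr": [
    [0,0,0],
    [0,0,0],
    [0,0,0],
    [0,0,0],
    [0,0,0]
  ],
  "fingers": 0.75
}}

```text
time_s: 15.82
tcp_pos: [0.4785, 0.3251, 0.0951]
eef_rot: [16.7, 90.0, 34.0]
contact_force: [0.2, 0.1, -0.6]
finger_gap: 0.75
```

Run:
```python
from h import *
did([12.5+2.55,35.9,6.1],-10.3); plan([(0.478,.3245,0.25),(0.4937,-.3872,.22)],[17.3,-8.5]);
```

```text
t 15.82 tcp [478.5 325.1  95.1] yaw 17.28 F [ 0.2  0.1 -0.6] gap 0.75 cmd [478.3 324.9  95. ] 17.28
  dpos cm [-15.5   -0.03  -0.04] drx -0.02
  dpos cm [-12.5  -68.45 -19.68] drx 25.78
```

Request:
{"op": "apply_moves", "data": {
  "delta_pos": [
    [-3,0,0],
    [-6.5,0,0],
    [-9.5,-1.5,-0.4],
    [-11.5,-4.5,-1.2],
    [-12.5,-8.3,-2.4],
    [-13,-12.1,-3.5],
    [-13,-15.9,-4.6],
    [-13,-19.7,-5.7],
    [-13,-23.5,-6.8],
    [-13,-27.3,-7.9],
    [-13,-31.1,-9],
    [-13,-35,-10.1]
  ],
  "dr": [
    [0,0,0],
    [0,0,0],
    [0,0,0],
    [2,0,0],
    [4,0,0],
    [6,0,0],
    [8,0,0],
    [10,0,0],
    [12,0,0],
    [14,0,0],
    [16,0,0],
    [18,0,0]
  ]
}}

```text
time_s: 16.82
tcp_pos: [0.4854, -0.0409, 0.225]
eef_rot: [10.1, 90.0, 9.3]
contact_force: [-0.1, 0.2, -0.5]
finger_gap: 0.746
```

Run:
```python
from h import *
did([-13,-35,-10.1],18); plan([(0.48,-0.385,0.34),(0.4937,-0.3872,0.111)],[-8.5]*2);
```

```text
t 16.82 tcp [485.4 -40.9 225. ] yaw -0.8 F [-0.1  0.2 -0.5] gap 0.746 cmd [485.9 -39.3 225. ] -0.72
  dpos cm [-11.5  -34.57  -0.15] drx 7.78
  dpos cm [ 11.4  -34.78   1.22] drx 7.78
```

Request:
{"op": "apply_moves", "data": {
  "delta_pos": [
    [-1.5,-4,0],
    [-3,-7.9,0],
    [-4.5,-11.8,0],
    [-6,-15.7,0],
    [-7.5,-19.6,0],
    [-9,-23.5,0],
    [-10,-27.2,0],
    [-11,-30.5,0],
    [-11.5,-33,-0.1],
    [-11.5,-34.6,-0.1],
    [-11.5,-34.6,-0.1],
    [-11.5,-34.6,-0.1]
  ],
  "dr": [
    [1,0,0],
    [2,0,0],
    [3,0,0],
    [4,0,0],
    [5,0,0],
    [6,0,0],
    [7,0,0],
    [7.8,0,0],
    [7.8,0,0],
    [7.8,0,0],
    [7.8,0,0],
    [7.8,0,0]
  ]
}}

```text
time_s: 17.82
tcp_pos: [0.4802, -0.3848, 0.3387]
eef_rot: [125.1, 89.9, 116.5]
contact_force: [-0.3, 1.0, 0.3]
finger_gap: 0.751
```

Run:
```python
from h import *
did([-11.5,-34.6,-.1],7.8); p,d,W=tops(names=('can','lifter'),fn='w6.png',k=1)
p=p.astype(int)
r,g,b=p[...,0],p[...,1],p[...,2]
m=(b>r+40)&(b>g+20); n,l,s,c=cv2.connectedComponentsWithStats(m.astype(np.uint8)); m=l==1+np.argmax(s[1:,4])
w=W[m&(d>0)]; w=w[w[:,2]<.03]; rr=cv2.minAreaRect((w[:,:2]*1000).astype(np.float32)); print('tray',rr)
plan([(0.4937,-0.3872,0.111)],[-8.5]);
```

```text
can 0.57 [268. 172.] ztop 144.7 mean [ 494.  -386.2  143.4] rect [ 494.  -386.5] [42.3 42.2] 36.7
lifter 0.6 [282. 114.] ztop 54.6 mean [ 522.9 -326.7   53.3] rect [ 522.9 -327.2] [27.  26.4] 81.7
tray ((469.07440185546875, -321.4184265136719), (223.81289672851562, 202.91221618652344), 81.40340423583984)
t 17.97 tcp [ 480.4 -383.4  339.1] yaw -8.44 F [-0.5  0.7 -0.2] gap 0.751 cmd [ 480.5 -385.3  340. ] -8.52
  dpos cm [2.29e+01 1.00e-02 1.33e+00] drx -0.02
```

View pics/w6.png

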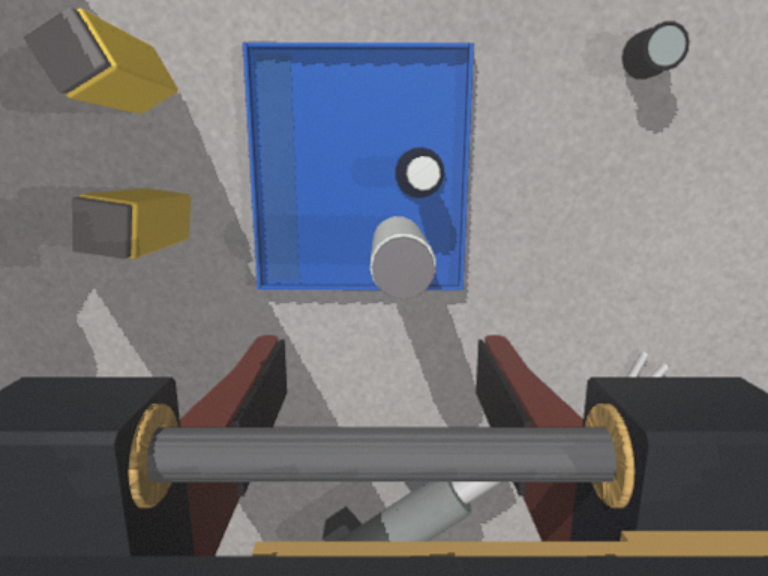

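Can at (402,262) in the tray with the lifter at (420,172); both clear. Can centre about (494, -387) mm.

Request:
{"op": "apply_moves", "data": {
  "delta_pos": [
    [2,0,0.2],
    [5,0,0.6],
    [8.5,0,1],
    [12,0,1.3],
    [15,0,1.3],
    [18,0,1.3],
    [20.3,0,1.3],
    [21.7,0,1.3],
    [22.5,0,1.3],
    [22.9,0,1.3],
    [22.9,0,1.3]
  ],
  "dr": [
    [0,0,0],
    [0,0,0],
    [0,0,0],
    [0,0,0],
    [0,0,0],
    [0,0,0],
    [0,0,0],
    [0,0,0],
    [0,0,0],
    [0,0,0],
    [0,0,0]
  ]
}}

```text
time_s: 18.88
tcp_pos: [0.4934, -0.3862, 0.1104]
eef_rot: [133.2, 89.9, 124.7]
contact_force: [-0.1, -0.1, 0.4]
finger_gap: 0.75
```

Request:
{"op": "apply_moves", "data": {
  "delta_pos": [
    [0,0,0],
    [0,0,0],
    [0,0,0],
    [0,0,0],
    [0,0,0],
    [0,0,0],
    [0,0,0]
  ],
  "dr": [
    [0,0,0],
    [0,0,0],
    [0,0,0],
    [0,0,0],
    [0,0,0],
    [0,0,0],
    [0,0,0]
  ],
  "fingers": 0,
  "newtons": 30
}}

```text
time_s: 19.47
tcp_pos: [0.494, -0.3877, 0.1118]
eef_rot: [-30.9, 89.9, -39.5]
contact_force: [0.4, -0.2, 6.4]
finger_gap: 0.542
```

Run:
```python
from h import *
did([22.9,0,1.3]); plan([(0.4994,.2557,0.25)],[17.3]);
```

```text
t 19.47 tcp [ 494.  -387.7  111.8] yaw -8.52 F [ 0.4 -0.2  6.4] gap 0.542 cmd [ 493.4 -387.2  111. ] -8.52
  dpos cm [-13.9   63.67  -8.93] drx -25.82
```

Request:
{"op": "apply_moves", "data": {
  "delta_pos": [
    [-1,0,0],
    [-3,0,0],
    [-6,0.3,0],
    [-9,1.5,-0.2],
    [-11.5,4,-0.5],
    [-13.5,7,-0.9],
    [-14.5,10,-1.4],
    [-15,13.5,-1.9],
    [-15,17,-2.4],
    [-15,20.5,-2.9],
    [-15,24,-3.4],
    [-15,27.5,-3.9]
  ],
  "dr": [
    [0,0,0],
    [0,0,0],
    [0,0,0],
    [-1,0,0],
    [-2,0,0],
    [-4,0,0],
    [-6,0,0],
    [-8,0,0],
    [-10,0,0],
    [-12,0,0],
    [-14,0,0],
    [-16,0,0]
  ]
}}

```text
time_s: 20.47
tcp_pos: [0.4946, -0.1077, 0.261]
eef_rot: [142.8, 90.0, 150.4]
contact_force: [0.2, 0.7, -1.7]
finger_gap: 0.544
```

Run:
```python
from h import *
did([-15,27.5,-3.9],-16); plan([(0.4994,.2557,0.1105)],[17.3]);
```

```text
t 20.47 tcp [ 494.6 -107.7  261. ] yaw 7.56 F [ 0.2  0.7 -1.7] gap 0.544 cmd [ 495.5 -109.5  261. ] 7.48
  dpos cm [15.05 36.16  5.14] drx -9.82
```

Request:
{"op": "apply_moves", "data": {
  "delta_pos": [
    [0,3.7,0.5],
    [0,7.4,1],
    [0,11.1,1.5],
    [0,14.8,2.1],
    [0.5,18.5,2.6],
    [1.5,22.2,3.1],
    [3,25.9,3.6],
    [5,29.4,4.2],
    [7,32.4,4.6],
    [9,34.6,4.9],
    [11,36.2,5.1],
    [12.5,36.2,5.1]
  ],
  "dr": [
    [-1,0,0],
    [-2,0,0],
    [-3,0,0],
    [-4,0,0],
    [-5,0,0],
    [-6,0,0],
    [-7,0,0],
    [-8,0,0],
    [-9,0,0],
    [-9.8,0,0],
    [-9.8,0,0],
    [-9.8,0,0]
  ]
}}

```text
time_s: 21.47
tcp_pos: [0.498, 0.259, 0.1343]
eef_rot: [128.1, 89.9, 145.5]
contact_force: [0.4, 0.3, -2.5]
finger_gap: 0.543
```

Request:
{"op": "apply_moves", "data": {
  "delta_pos": [
    [1,0,0],
    [1.7,0,0],
    [2.2,0,0],
    [2.5,0,0],
    [2.55,0,0],
    [2.55,0,0]
  ],
  "dr": [
    [0,0,0],
    [0,0,0],
    [0,0,0],
    [0,0,0],
    [0,0,0],
    [0,0,0]
  ]
}}

```text
time_s: 21.97
tcp_pos: [0.4995, 0.2558, 0.1108]
eef_rot: [6.3, 89.9, 23.5]
contact_force: [0.3, -0.8, -2.4]
finger_gap: 0.542
```

Request:
{"op": "apply_moves", "data": {
  "delta_pos": [
    [0,0,0],
    [0,0,0],
    [0,0,0],
    [0,0,0],
    [0,0,0]
  ],
  "dr": [
    [0,0,0],
    [0,0,0],
    [0,0,0],
    [0,0,0],
    [0,0,0]
  ],
  "fingers": 0.75
}}

```text
time_s: 22.38
tcp_pos: [0.4991, 0.2563, 0.1105]
eef_rot: [14.0, 90.0, 31.3]
contact_force: [-0.1, 0.4, 0.8]
finger_gap: 0.746
```

Run:
```python
from h import *
did([12.5+2.55,36.2,5.1],-9.8); plan([(0.52,.0,0.3)],[14]); 
tops('scene',names=('dispenser','can','canister'),fn='s2.png',k=2)
```

```text
t 22.38 tcp [499.1 256.3 110.5] yaw 17.28 F [-0.1  0.4  0.8] gap 0.746 cmd [499.  256.1 110.5] 17.28
  dpos cm [-18.95 -25.08  -5.6 ] drx 3.28
dispenser 0.84 [353. 137.] ztop 127.6 mean [465.7 390.6 135.4] rect [510.5 351.8] [  9.4 170.8] 48.8
can 0.85 [324. 146.] ztop 145.6 mean [502.2 249.3 144.1] rect [499.5 249.3] [40.7 36.2] 2.8
can 0.44 [337. 145.] ztop 94.8 mean [501.8 318.   94.7] rect [501.6 323.1] [ 5.9 35. ] 9.8
canister 0.96 [140. 156.] ztop 125.4 mean [ 292.7 -214.8  123.8] rect [ 291.4 -213.1] [44.1 42. ] 20.1
canister 0.74 [ 97. 169.] ztop 126.4 mean [ 283.5 -332.8  124.4] rect [ 280.7 -332.2] [39.3 45.1] 72.4
```

View pics/s2.png

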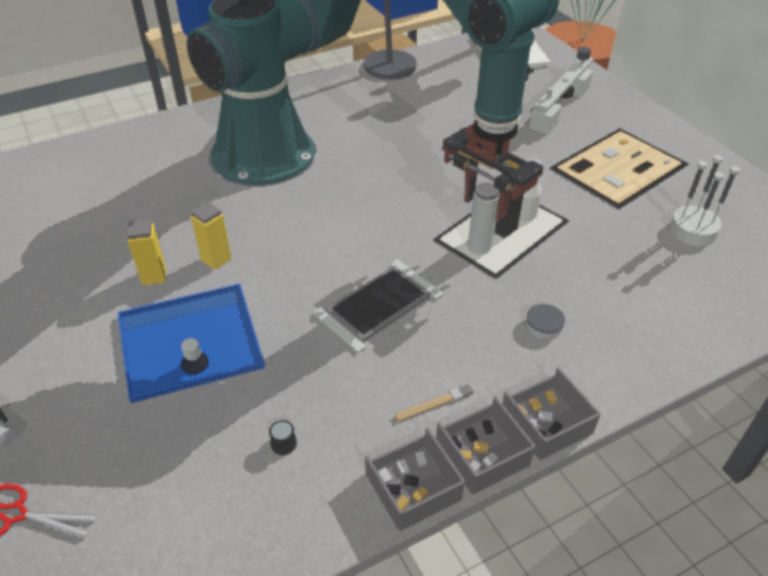

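All three stand upright on the mat at about (480–540, 205); the lifter stands alone in the tray at (193,352). Next: look at the device on the way back.

Request:
{"op": "apply_moves", "data": {
  "delta_pos": [
    [-3,0,0],
    [-6.5,0,0],
    [-10,-1.5,0],
    [-13,-4.5,0],
    [-16,-8,-0.3],
    [-18,-11.8,-0.6],
    [-19,-15.6,-0.9],
    [-19,-19.4,-1.2],
    [-19,-23.2,-1.5],
    [-19,-27,-1.8],
    [-19,-30,-2.1],
    [-19,-32,-2.4]
  ],
  "dr": [
    [0,0,0],
    [0,0,0],
    [0,0,0],
    [0,0,0],
    [0,0,0],
    [1,0,0],
    [2,0,0],
    [3,0,0],
    [3,0,0],
    [3,0,0],
    [3,0,0],
    [3,0,0]
  ]
}}

```text
time_s: 23.58
tcp_pos: [0.5716, -0.0597, 0.3001]
eef_rot: [-79.3, 89.9, -65.1]
contact_force: [0.7, -0.2, 0.2]
finger_gap: 0.749
```

Request:
{"op": "apply_moves", "data": {
  "delta_pos": [
    [0,0,0],
    [0,0,0],
    [0,0,0]
  ],
  "dr": [
    [0,0,0],
    [0,0,0],
    [0,0,0]
  ],
  "fingers": 0.6
}}

```text
time_s: 23.83
tcp_pos: [0.5707, -0.0558, 0.3]
eef_rot: [110.3, 89.9, 124.6]
contact_force: [0.3, 0.9, -0.2]
finger_gap: 0.607
```

Run:
```python
from h import *
did([-19,-32,-2.4],3); st()
p,d=save('wrist','w7.png'); m=arm.camera_model('wrist'); W=world(d,m['mtx'],m['camera_from_world'])
r=p.max(-1).astype(int); roi=(abs(W[...,0]-.545)<.1)&(abs(W[...,1])<.13)&(d>0)
for nm,q in (('screen',(r<50)&roi&(W[...,2]<.03)),('all',roi&(W[...,2]>.0075)&(W[...,2]<.03))):
    n,l,s,c=cv2.connectedComponentsWithStats(q.astype(np.uint8)); i=1+np.argmax(s[1:,4]); w=W[l==i]
    print(nm,s[i],np.median(w[:,2]),np.round(w.mean(0)*1000,1)); print(cv2.minAreaRect((w[:,:2]*1000).astype(np.float32)))
Q=arm.pinpoint('wrist','device'); print(Q[:1], ray(*Q[0]['point'],m['mtx'],m['camera_from_world'],0))
```

```text
t 23.83 tcp [570.7 -55.8 300. ] yaw 14.28 F [ 0.3  0.9 -0.2] gap 0.607 cmd [571.1 -56.6 300.5] 14.28
screen [238  47  34  25 447] 0.011755721535440244 [538.2  70.6  11.7]
((539.2044677734375, 69.38916778564453), (39.764583587646484, 27.47921371459961), 15.313197135925293)
all [  195    22   103   167 12323] 0.011537883690138084 [542.5  14.   11.3]
((543.9222412109375, 8.72784423828125), (123.06494140625, 203.923095703125), 14.282769203186035)
[{'point': [246.0, 112.5], 'p': 0.91}] [0.54405547 0.00536447 0.        ]
```

View pics/w7.png

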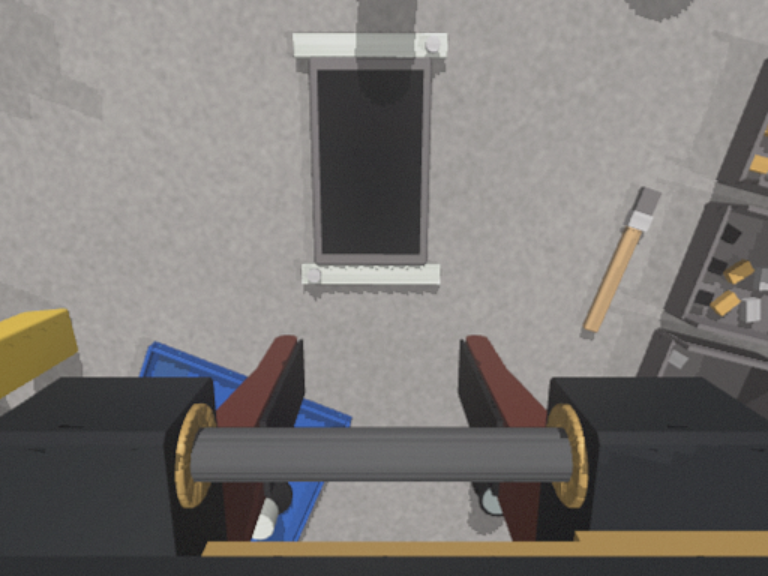

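Run:
```python
from h import *
z=np.load('pics/w7.npz'); K,T=z['K'],z['T']
C=np.array([ray((u+.5)/1.5-.5,(v+.5)/1.5-.5,K,T,.012)[:2] for u,v in [(318,69),(424,68),(421,254),(320,255)]])*1000
print(C.round(1),C.mean(0).round(1),np.linalg.norm(C-np.roll(C,1,0),axis=1).round(1))
plan([(0.5227,-0.327,0.2),(0.5227,-0.327,0.038)],[-8.5]*2)
```

```text
[[485.6  70.9]
 [567.8  92.7]
 [605.7 -53.4]
 [520.2 -76.2]] [544.8   8.5] [151.1  85.1 150.9  88.5]
t 23.93 tcp [570.7 -55.1 300.1] yaw 14.36 F [-0.1  0.1 -0. ] gap 0.602 cmd [571.1 -56.6 300.5] 14.28
  dpos cm [ 10.05 -25.01 -11.36] drx 22.78
  dpos cm [ 26.25 -25.01 -11.36] drx 22.78
```

Request:
{"op": "apply_moves", "data": {
  "delta_pos": [
    [0.5,-2.5,-1.1],
    [1,-5.5,-2.5],
    [2,-8.5,-4],
    [4,-12,-5.5],
    [6,-15.2,-7],
    [8,-18.4,-8.4],
    [10,-21.3,-9.7],
    [12,-23.6,-10.7],
    [14,-25,-11.4],
    [16,-25,-11.4],
    [18,-25,-11.4],
    [20,-25,-11.4]
  ],
  "dr": [
    [2,0,0],
    [4,0,0],
    [6,0,0],
    [8,0,0],
    [11,0,0],
    [14,0,0],
    [17,0,0],
    [20,0,0],
    [22.8,0,0],
    [22.8,0,0],
    [22.8,0,0],
    [22.8,0,0]
  ]
}}

```text
time_s: 24.93
tcp_pos: [0.5227, -0.3261, 0.0993]
eef_rot: [47.0, 90.0, 38.6]
contact_force: [-0.3, -0.0, -0.2]
finger_gap: 0.599
```

Request:
{"op": "apply_moves", "data": {
  "delta_pos": [
    [1.5,0,0],
    [3,0,0],
    [4.5,0,0],
    [5.5,0,0],
    [6.1,0,0],
    [6.2,0,0],
    [6.2,0,0]
  ],
  "dr": [
    [0,0,0],
    [0,0,0],
    [0,0,0],
    [0,0,0],
    [0,0,0],
    [0,0,0],
    [0,0,0]
  ]
}}

```text
time_s: 25.52
tcp_pos: [0.5225, -0.3265, 0.0382]
eef_rot: [122.9, 90.0, 114.5]
contact_force: [0.1, 0.3, 0.6]
finger_gap: 0.598
```

Run:
```python
from h import *
did([26.2,-25,-11.4],22.8); st(); save('wrist','w8.png',1.2)
```

```text
t 25.52 tcp [ 522.5 -326.5   38.2] yaw -8.48 F [0.1 0.3 0.6] gap 0.598 cmd [ 522.3 -327.    38.5] -8.52
```

View pics/w8.png

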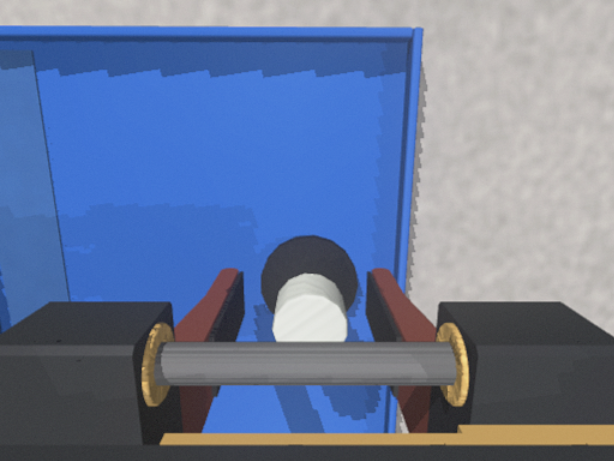

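The knob at (311,310) is centred between the open fingers. Close and lift.

Request:
{"op": "apply_moves", "data": {
  "delta_pos": [
    [0,0,0],
    [0,0,0],
    [0,0,0],
    [0,0,0],
    [0,0,0],
    [0,0,0],
    [0,0,0]
  ],
  "dr": [
    [0,0,0],
    [0,0,0],
    [0,0,0],
    [0,0,0],
    [0,0,0],
    [0,0,0],
    [0,0,0]
  ],
  "fingers": 0,
  "newtons": 25
}}

```text
time_s: 26.15
tcp_pos: [0.5227, -0.3272, 0.0386]
eef_rot: [-24.4, 89.9, -32.9]
contact_force: [-0.3, 0.0, 4.6]
finger_gap: 0.312
```

Run:
```python
from h import *
plan([(0.5443,.0086,0.15),(0.5443,.0086,0.047)],[14.3]*2)
```

```text
t 26.15 tcp [ 522.7 -327.2   38.6] yaw -8.52 F [-0.3  0.   4.6] gap 0.312 cmd [ 522.3 -327.    38.5] -8.52
  dpos cm [-11.15  33.51  -2.8 ] drx -22.82
  dpos cm [-0.85 33.51 -2.8 ] drx -22.82
```

Request:
{"op": "apply_moves", "data": {
  "delta_pos": [
    [-1,0,0],
    [-3,0,0],
    [-5.5,0.5,0],
    [-8,2,-0.2],
    [-10,5,-0.4],
    [-11,8.5,-0.7],
    [-11.2,12,-1],
    [-11.2,15.7,-1.3],
    [-11.2,19.4,-1.6],
    [-11.2,23.1,-1.9],
    [-11.2,26.6,-2.2],
    [-11.2,29.5,-2.5]
  ],
  "dr": [
    [0,0,0],
    [0,0,0],
    [0,0,0],
    [-2,0,0],
    [-4,0,0],
    [-7,0,0],
    [-10,0,0],
    [-13,0,0],
    [-16,0,0],
    [-19,0,0],
    [-21,0,0],
    [-22.8,0,0]
  ]
}}

```text
time_s: 27.15
tcp_pos: [0.5404, -0.029, 0.1505]
eef_rot: [128.8, 89.9, 143.2]
contact_force: [0.8, 0.3, -1.2]
finger_gap: 0.311
```

Run:
```python
from h import *
did([-11.2,29.5,-2.5],-22.8); plan([(0.5443,.0086,0.15),(0.5443,.0086,0.0467)],[14.3]*2)
```

```text
t 27.15 tcp [540.4 -29.  150.5] yaw 14.42 F [ 0.8  0.3 -1.2] gap 0.311 cmd [541.3 -31.5 150.5] 14.28
  dpos cm [0.05 3.82 1.28] drx -0.02
  dpos cm [10.38  3.82  1.28] drx -0.02
```

Request:
{"op": "apply_moves", "data": {
  "delta_pos": [
    [0,1.2,0.4],
    [0,2.6,0.9],
    [0.5,3.8,1.3],
    [2.5,3.8,1.3],
    [4.5,3.8,1.3],
    [6.5,3.8,1.3],
    [7.8,3.8,1.3],
    [8.8,3.8,1.3],
    [9.4,3.8,1.3],
    [9.7,3.8,1.3],
    [9.8,3.8,1.3],
    [9.8,3.8,1.3]
  ],
  "dr": [
    [0,0,0],
    [0,0,0],
    [0,0,0],
    [0,0,0],
    [0,0,0],
    [0,0,0],
    [0,0,0],
    [0,0,0],
    [0,0,0],
    [0,0,0],
    [0,0,0],
    [0,0,0]
  ]
}}

```text
time_s: 28.15
tcp_pos: [0.5449, 0.0084, 0.0525]
eef_rot: [-16.7, 90.0, -2.5]
contact_force: [0.5, 0.6, -1.5]
finger_gap: 0.316
```

Run:
```python
from h import *
did([9.8,3.8,1.3]); plan([(0.5443,.0086,0.0467)],[14.3]); save('wrist','w9.png',1.2); save('top','t9.png',1.5)
```

```text
t 28.15 tcp [544.9   8.4  52.5] yaw 14.27 F [ 0.5  0.6 -1.5] gap 0.316 cmd [544.5   8.5  52.5] 14.28
  dpos cm [ 0.58  0.02 -0.02] drx -0.02
```

View pics/w9.png

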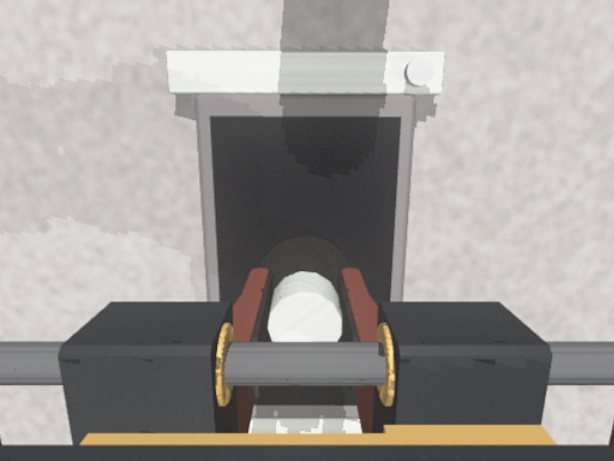

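Lifter is held upright over the screen (knob at (305,310), screen flanks symmetric at 212–402). Lower gently the last 5.5 mm.

Request:
{"op": "apply_moves", "data": {
  "delta_pos": [
    [0.1,0,0],
    [0.2,0,0],
    [0.3,0,0],
    [0.4,0,0],
    [0.48,0,0],
    [0.54,0,0],
    [0.58,0,0],
    [0.58,0,0],
    [0.58,0,0]
  ],
  "dr": [
    [0,0,0],
    [0,0,0],
    [0,0,0],
    [0,0,0],
    [0,0,0],
    [0,0,0],
    [0,0,0],
    [0,0,0],
    [0,0,0]
  ]
}}

```text
time_s: 29.0
tcp_pos: [0.5444, 0.0086, 0.0466]
eef_rot: [99.0, 90.0, 113.3]
contact_force: [-2.1, 0.0, 3.9]
finger_gap: 0.315
```

Request:
{"op": "apply_moves", "data": {
  "delta_pos": [
    [0,0,0],
    [0,0,0],
    [0,0,0],
    [0,0,0],
    [0,0,0]
  ],
  "dr": [
    [0,0,0],
    [0,0,0],
    [0,0,0],
    [0,0,0],
    [0,0,0]
  ],
  "fingers": 0.6
}}

```text
time_s: 29.42
tcp_pos: [0.5445, 0.0086, 0.0463]
eef_rot: [65.9, 90.0, 80.2]
contact_force: [0.3, -0.3, 0.8]
finger_gap: 0.594
```

Request:
{"op": "apply_moves", "data": {
  "delta_pos": [
    [-1,0,0],
    [-3,0,0],
    [-6,0,0],
    [-9,0,0],
    [-12.5,-1,0],
    [-16,-3,0],
    [-19,-5,0],
    [-21.5,-6.5,0],
    [-23,-7,0],
    [-23,-7,0],
    [-23,-7,0],
    [-23,-7,0]
  ],
  "dr": [
    [0,0,0],
    [0,0,0],
    [0,0,0],
    [0,0,0],
    [0,0,0],
    [0,0,0],
    [0,0,0],
    [0,0,0],
    [0,0,0],
    [0,0,0],
    [0,0,0],
    [0,0,0]
  ]
}}

```text
time_s: 30.42
tcp_pos: [0.5606, -0.0586, 0.2753]
eef_rot: [142.9, 89.9, 157.2]
contact_force: [-0.2, 0.8, -0.2]
finger_gap: 0.6
```

Run:
```python
from h import *
did([.58-23,-7,0])
p,d,W=tops(names=('lifter',),fn='w10.png',k=1)
roi=(abs(W[...,0]-.545)<.1)&(abs(W[...,1])<.13)&(d>0); q=roi&(W[...,2]>.0075)&(W[...,2]<.03)
n,l,s,c=cv2.connectedComponentsWithStats(q.astype(np.uint8)); i=1+np.argmax(s[1:,4]); w=W[l==i]; print(cv2.minAreaRect((w[:,:2]*1000).astype(np.float32)))
tops('top',names=('lifter','device','can','dispenser','canister'),fn='t10.png',k=1)
plan([(0.499,.2561,0.25)],[17.3])
```

```text
lifter 0.89 [258. 108.] ztop 62.1 mean [543.1   8.   60.9] rect [543.1   7.7] [26.3 26.5] 14.0
((542.9273681640625, 8.160545349121094), (111.26887512207031, 206.73330688476562), 11.74311351776123)
device 0.56 [258. 192.] ztop 16.1 mean [ 5.485e+02 -3.000e-01  1.410e+01] rect [520.6   3.9] [167.2 201.2] 13.9
can 0.89 [148. 200.] ztop 146.3 mean [500.9 255.5 143.8] rect [500.9 255.8] [41.7 41.3] 0.2
dispenser 0.82 [ 91. 219.] ztop 131.5 mean [457.4 392.5 129.7] rect [456.8 392.8] [25.5 28.7] 1.2
canister 0.73 [387. 297.] ztop 125.1 mean [ 282.1 -328.1  122.6] rect [ 282.2 -329. ] [40.3 39.3] 72.9
t 30.82 tcp [561.5 -59.  275.8] yaw 14.3 F [ 0.3  0.5 -0.1] gap 0.602 cmd [561.8 -59.3 276.7] 14.28
  dpos cm [ 2.67 32.12  1.7 ] drx -3.02
```

View pics/w10.png

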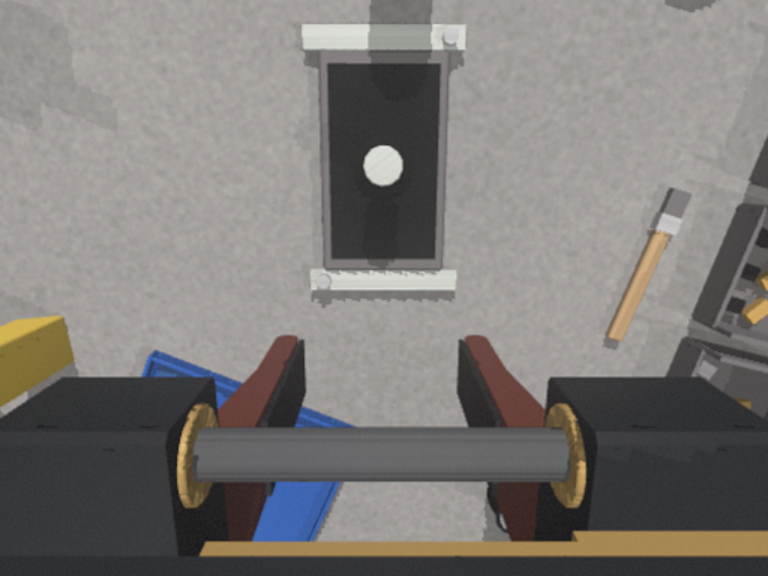

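View pics/t10.png

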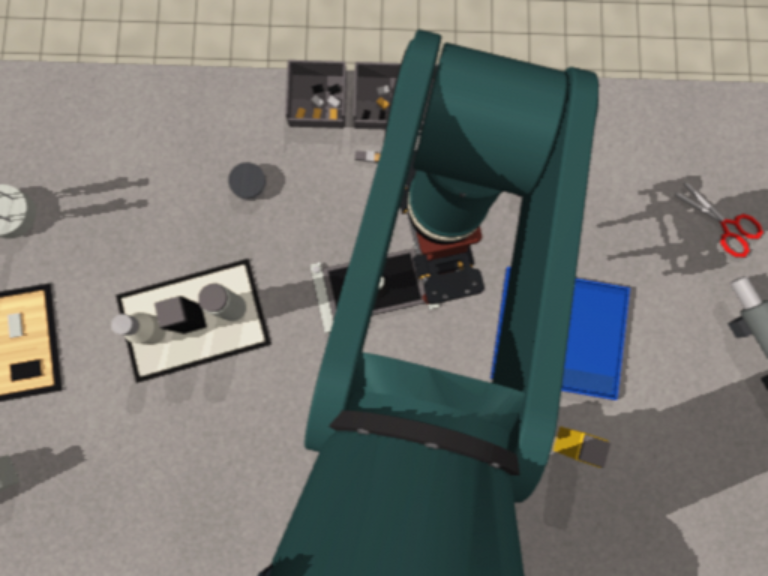

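Lifter knob at (383,165) sits mid-screen (543,8 vs. device centre 543,8). All three containers upright on the mat at (125,325), (180,315), (215,300) in the top view. Returning the can first.

Request:
{"op": "apply_moves", "data": {
  "delta_pos": [
    [0,2,0.1],
    [0,5,0.3],
    [0,9,0.5],
    [0,13,0.7],
    [0,17,0.9],
    [0,21,1.1],
    [0,25,1.3],
    [0.5,28.5,1.5],
    [2,31,1.6],
    [4,32.1,1.7],
    [7,32.1,1.7],
    [10,32.1,1.7]
  ],
  "dr": [
    [0,0,0],
    [0,0,0],
    [0,0,0],
    [-1,0,0],
    [-2,0,0],
    [-3,0,0],
    [-3,0,0],
    [-3,0,0],
    [-3,0,0],
    [-3,0,0],
    [-3,0,0],
    [-3,0,0]
  ],
  "fingers": 0.75
}}

```text
time_s: 31.82
tcp_pos: [0.4993, 0.2576, 0.1761]
eef_rot: [6.4, 89.8, 23.8]
contact_force: [-0.3, -0.8, -0.8]
finger_gap: 0.75
```

Request:
{"op": "apply_moves", "data": {
  "delta_pos": [
    [2.5,0,0],
    [4.5,0,0],
    [5.8,0,0],
    [6.4,0,0],
    [6.6,0,0],
    [6.6,0,0],
    [6.6,0,0]
  ],
  "dr": [
    [0,0,0],
    [0,0,0],
    [0,0,0],
    [0,0,0],
    [0,0,0],
    [0,0,0],
    [0,0,0]
  ]
}}

```text
time_s: 32.4
tcp_pos: [0.4997, 0.2563, 0.1112]
eef_rot: [7.8, 89.9, 25.1]
contact_force: [0.0, -0.2, 0.1]
finger_gap: 0.75
```

Request:
{"op": "apply_moves", "data": {
  "delta_pos": [
    [0,0,0],
    [0,0,0],
    [0,0,0],
    [0,0,0],
    [0,0,0],
    [0,0,0],
    [0,0,0]
  ],
  "dr": [
    [0,0,0],
    [0,0,0],
    [0,0,0],
    [0,0,0],
    [0,0,0],
    [0,0,0],
    [0,0,0]
  ],
  "fingers": 0,
  "newtons": 30
}}

```text
time_s: 32.98
tcp_pos: [0.4996, 0.2562, 0.1111]
eef_rot: [7.3, 89.9, 24.6]
contact_force: [-0.6, -0.1, 6.0]
finger_gap: 0.544
```

Run:
```python
from h import *
did([16.6,32.1,1.7],-3); plan([(0.4934,-.3872,0.25)],[-8.5])
```

```text
t 32.98 tcp [499.6 256.2 111.1] yaw 17.28 F [-0.6 -0.1  6. ] gap 0.544 cmd [499.1 255.9 110.7] 17.28
  dpos cm [-13.93 -61.24 -19.65] drx 25.78
```

Request:
{"op": "apply_moves", "data": {
  "delta_pos": [
    [-1,0,0],
    [-3,0,0],
    [-6,-0.3,-0.1],
    [-9,-1.5,-0.5],
    [-11.5,-4,-1.3],
    [-13.5,-7,-2.3],
    [-14.5,-10.2,-3.3],
    [-15,-13.8,-4.5],
    [-15,-17.4,-5.6],
    [-15,-21,-6.7],
    [-15,-24.6,-7.9],
    [-15,-28.2,-9]
  ],
  "dr": [
    [0,0,0],
    [0,0,0],
    [0,0,0],
    [1,0,0],
    [2,0,0],
    [4,0,0],
    [6,0,0],
    [8,0,0],
    [10,0,0],
    [12,0,0],
    [14,0,0],
    [16,0,0]
  ]
}}

```text
time_s: 33.98
tcp_pos: [0.4958, -0.0416, 0.2606]
eef_rot: [156.4, 90.0, 157.5]
contact_force: [1.5, 0.3, -1.7]
finger_gap: 0.543
```

Run:
```python
from h import *
did([-15,-28.2,-9],16); plan([(0.4935,-.3870,0.1119)],[-8.5])
```

```text
t 33.98 tcp [495.8 -41.6 260.6] yaw 1.19 F [ 1.5  0.3 -1.7] gap 0.543 cmd [496.9 -40.1 260.7] 1.28
  dpos cm [ 14.88 -34.68  -1.11] drx 9.78
```

Request:
{"op": "apply_moves", "data": {
  "delta_pos": [
    [0,-3.7,-0.1],
    [0,-7.4,-0.2],
    [0,-11.1,-0.3],
    [0,-14.8,-0.5],
    [0,-18.5,-0.6],
    [0,-22.2,-0.7],
    [1,-25.9,-0.8],
    [2.5,-29.2,-0.9],
    [4.5,-32,-1],
    [6.5,-34,-1.1],
    [8.5,-34.7,-1.1],
    [10.5,-34.7,-1.1]
  ],
  "dr": [
    [1,0,0],
    [2,0,0],
    [3,0,0],
    [4,0,0],
    [5,0,0],
    [6,0,0],
    [7,0,0],
    [8,0,0],
    [9,0,0],
    [9.8,0,0],
    [9.8,0,0],
    [9.8,0,0]
  ]
}}

```text
time_s: 34.98
tcp_pos: [0.4931, -0.3895, 0.1543]
eef_rot: [-98.7, 90.0, -107.4]
contact_force: [-0.1, -0.2, -1.6]
finger_gap: 0.546
```

Request:
{"op": "apply_moves", "data": {
  "delta_pos": [
    [1.3,0,0],
    [2.5,0,0],
    [3.4,0,0],
    [4,0,0],
    [4.3,0,0],
    [4.38,0,0],
    [4.38,0,0]
  ],
  "dr": [
    [0,0,0],
    [0,0,0],
    [0,0,0],
    [0,0,0],
    [0,0,0],
    [0,0,0],
    [0,0,0]
  ]
}}

```text
time_s: 35.57
tcp_pos: [0.494, -0.3873, 0.1122]
eef_rot: [-30.6, 89.9, -39.1]
contact_force: [-0.2, -0.3, -2.8]
finger_gap: 0.545
```

Request:
{"op": "apply_moves", "data": {
  "delta_pos": [
    [0,0,0],
    [0,0,0],
    [0,0,0],
    [0,0,0],
    [0,0,0]
  ],
  "dr": [
    [0,0,0],
    [0,0,0],
    [0,0,0],
    [0,0,0],
    [0,0,0]
  ],
  "fingers": 0.75
}}

```text
time_s: 35.98
tcp_pos: [0.4938, -0.3873, 0.1118]
eef_rot: [-27.2, 90.0, -35.7]
contact_force: [-0.9, 0.3, 0.3]
finger_gap: 0.749
```

Run:
```python
from h import *
did([10.5+4.38,-34.7,-1.1],9.8); plan([(0.4783,.3249,0.25)],[17.3])
```

```text
t 35.98 tcp [ 493.8 -387.3  111.8] yaw -8.52 F [-0.9  0.3  0.3] gap 0.749 cmd [ 493.7 -387.2  111.9] -8.52
  dpos cm [-13.81  70.2  -12.07] drx -25.82
```

Up and back to the canister.

Request:
{"op": "apply_moves", "data": {
  "delta_pos": [
    [-3,0,0],
    [-6.5,0,0],
    [-10,1.5,-0.2],
    [-12.5,4.5,-0.7],
    [-14,8.4,-1.4],
    [-14,12.4,-2.1],
    [-14,16.4,-2.8],
    [-14,20.4,-3.5],
    [-14,24.4,-4.2],
    [-14,28.4,-4.9],
    [-14,32.4,-5.6],
    [-14,36.4,-6.3]
  ],
  "dr": [
    [0,0,0],
    [0,0,0],
    [0,0,0],
    [-2,0,0],
    [-4,0,0],
    [-6,0,0],
    [-8,0,0],
    [-10,0,0],
    [-12,0,0],
    [-14,0,0],
    [-16,0,0],
    [-18,0,0]
  ]
}}

```text
time_s: 36.98
tcp_pos: [0.4848, -0.016, 0.2519]
eef_rot: [-5.4, 90.0, 4.2]
contact_force: [-0.1, -0.1, 0.0]
finger_gap: 0.746
```

Run:
```python
from h import *
did([-14,36.4,-6.3],-18); plan([(0.4783,.3249,0.095)],[17.28])
```

```text
t 36.98 tcp [484.8 -16.  251.9] yaw 9.56 F [-0.1 -0.1  0. ] gap 0.746 cmd [485.3 -17.9 251.9] 9.48
  dpos cm [15.69 33.93  4.96] drx -7.8
```

Request:
{"op": "apply_moves", "data": {
  "delta_pos": [
    [0,4,0.6],
    [0,8,1.2],
    [0,12,1.8],
    [0,16,2.4],
    [0,20,3],
    [0,24,3.6],
    [0,27.5,4.1],
    [0.5,30.5,4.5],
    [1.5,32.8,4.8],
    [3,33.9,5],
    [5,33.9,5],
    [8,33.9,5]
  ],
  "dr": [
    [-1,0,0],
    [-2,0,0],
    [-3,0,0],
    [-4,0,0],
    [-5,0,0],
    [-6,0,0],
    [-7,0,0],
    [-7.8,0,0],
    [-7.8,0,0],
    [-7.8,0,0],
    [-7.8,0,0],
    [-7.8,0,0]
  ]
}}

```text
time_s: 37.98
tcp_pos: [0.4802, 0.3269, 0.1729]
eef_rot: [11.7, 89.7, 29.0]
contact_force: [0.4, -0.7, -0.3]
finger_gap: 0.75
```

Request:
{"op": "apply_moves", "data": {
  "delta_pos": [
    [2.5,0,0],
    [4.7,0,0],
    [6.3,0,0],
    [7.2,0,0],
    [7.6,0,0],
    [7.7,0,0],
    [7.7,0,0],
    [7.7,0,0]
  ],
  "dr": [
    [0,0,0],
    [0,0,0],
    [0,0,0],
    [0,0,0],
    [0,0,0],
    [0,0,0],
    [0,0,0],
    [0,0,0]
  ]
}}

```text
time_s: 38.65
tcp_pos: [0.4795, 0.3252, 0.0957]
eef_rot: [12.7, 89.9, 30.0]
contact_force: [0.0, -0.2, 0.0]
finger_gap: 0.752
```

Request:
{"op": "apply_moves", "data": {
  "delta_pos": [
    [0,0,0],
    [0,0,0],
    [0,0,0],
    [0,0,0],
    [0,0,0],
    [0,0,0],
    [0,0,0]
  ],
  "dr": [
    [0,0,0],
    [0,0,0],
    [0,0,0],
    [0,0,0],
    [0,0,0],
    [0,0,0],
    [0,0,0]
  ],
  "fingers": 0,
  "newtons": 30
}}

```text
time_s: 39.23
tcp_pos: [0.4789, 0.3249, 0.095]
eef_rot: [17.1, 90.0, 34.4]
contact_force: [-0.7, -0.3, 5.1]
finger_gap: 0.499
```

Run:
```python
from h import *
did([15.7,33.9,5],-7.8); plan([(0.4499,-.3155,0.0957)],[-9])
```

```text
t 39.23 tcp [478.9 324.9  95. ] yaw 17.28 F [-0.7 -0.3  5.1] gap 0.499 cmd [478.8 324.7  94.9] 17.28
  dpos cm [ -0.08 -60.27 -21.77] drx 26.28
```

Request:
{"op": "apply_moves", "data": {
  "delta_pos": [
    [-1,0,0],
    [-3,0,0],
    [-6,-0.3,-0.1],
    [-9,-1.5,-0.5],
    [-11.5,-4,-1.4],
    [-13.5,-7,-2.5],
    [-14.5,-10.2,-3.7],
    [-15,-13.7,-4.9],
    [-15,-17.2,-6.2],
    [-15,-20.7,-7.5],
    [-15,-24.2,-8.7],
    [-15,-27.7,-10]
  ],
  "dr": [
    [0,0,0],
    [0,0,0],
    [0,0,0],
    [1,0,0],
    [2,0,0],
    [4,0,0],
    [6,0,0],
    [8,0,0],
    [10,0,0],
    [12,0,0],
    [14,0,0],
    [16,0,0]
  ]
}}

```text
time_s: 40.23
tcp_pos: [0.4646, 0.029, 0.2448]
eef_rot: [162.3, 90.0, 163.5]
contact_force: [1.0, -0.3, -2.3]
finger_gap: 0.499
```

Run:
```python
from h import *
did([-15,-27.7,-10],16); plan([(0.4499,-.3153,0.0961)],[-8.9])
```

```text
t 40.23 tcp [464.6  29.  244.8] yaw 1.2 F [ 1.  -0.3 -2.3] gap 0.499 cmd [465.6  30.5 244.9] 1.28
  dpos cm [ 14.88 -34.54  -2.34] drx 10.18
```

Request:
{"op": "apply_moves", "data": {
  "delta_pos": [
    [0,-3.7,-0.2],
    [0,-7.4,-0.5],
    [0,-11.1,-0.8],
    [0,-14.8,-1],
    [0,-18.5,-1.2],
    [0,-22.2,-1.5],
    [1,-25.9,-1.8],
    [2.5,-29.2,-2],
    [4.5,-32,-2.2],
    [6.5,-33.9,-2.3],
    [8.5,-34.5,-2.3],
    [10.5,-34.5,-2.3]
  ],
  "dr": [
    [1,0,0],
    [2,0,0],
    [3,0,0],
    [4,0,0],
    [5,0,0],
    [6,0,0],
    [7,0,0],
    [8,0,0],
    [9,0,0],
    [10.2,0,0],
    [10.2,0,0],
    [10.2,0,0]
  ]
}}

```text
time_s: 41.23
tcp_pos: [0.45, -0.317, 0.1387]
eef_rot: [-62.6, 90.0, -71.6]
contact_force: [0.3, -0.1, -1.7]
finger_gap: 0.503
```

Request:
{"op": "apply_moves", "data": {
  "delta_pos": [
    [1.3,0,0],
    [2.5,0,0],
    [3.4,0,0],
    [4,0,0],
    [4.3,0,0],
    [4.38,0,0],
    [4.38,0,0]
  ],
  "dr": [
    [0,0,0],
    [0,0,0],
    [0,0,0],
    [0,0,0],
    [0,0,0],
    [0,0,0],
    [0,0,0]
  ]
}}

```text
time_s: 41.82
tcp_pos: [0.4504, -0.3149, 0.0962]
eef_rot: [-24.2, 90.0, -33.1]
contact_force: [-0.0, -0.8, -2.0]
finger_gap: 0.498
```

Request:
{"op": "apply_moves", "data": {
  "delta_pos": [
    [0,0,0],
    [0,0,0],
    [0,0,0],
    [0,0,0],
    [0,0,0]
  ],
  "dr": [
    [0,0,0],
    [0,0,0],
    [0,0,0],
    [0,0,0],
    [0,0,0]
  ],
  "fingers": 0.75
}}

```text
time_s: 42.23
tcp_pos: [0.4504, -0.315, 0.096]
eef_rot: [-25.0, 90.0, -33.9]
contact_force: [0.6, 0.3, 0.0]
finger_gap: 0.747
```

Run:
```python
from h import *
did([10.5+4.38,-34.5,-2.3],10.2); plan([(0.4571,.393,0.25)],[15])
```

```text
t 42.23 tcp [ 450.4 -315.    96. ] yaw -8.92 F [0.6 0.3 0. ] gap 0.747 cmd [ 450.3 -314.9   96.1] -8.92
  dpos cm [-15.39  70.04 -10.3 ] drx -23.92
```

Now the dispenser.

Request:
{"op": "apply_moves", "data": {
  "delta_pos": [
    [-3,0,0],
    [-6.5,0,0],
    [-10,1.5,-0.2],
    [-13,4.5,-0.6],
    [-15,8.4,-1.2],
    [-15.4,12.4,-1.8],
    [-15.4,16.4,-2.4],
    [-15.4,20.4,-3],
    [-15.4,24.4,-3.6],
    [-15.4,28.4,-4.2],
    [-15.4,32.4,-4.8],
    [-15.4,36.4,-5.4]
  ],
  "dr": [
    [0,0,0],
    [0,0,0],
    [0,0,0],
    [-2,0,0],
    [-4,0,0],
    [-6,0,0],
    [-8,0,0],
    [-10,0,0],
    [-12,0,0],
    [-14,0,0],
    [-16,0,0],
    [-18,0,0]
  ]
}}

```text
time_s: 43.23
tcp_pos: [0.4529, 0.055, 0.2501]
eef_rot: [-2.3, 90.0, 6.9]
contact_force: [2.0, 1.1, -1.2]
finger_gap: 0.75
```

Run:
```python
from h import *
did([-15.4,36.4,-5.4],-18); plan([(0.4571,.393,0.1115)],[14.98])
```

```text
t 43.23 tcp [452.9  55.  250.1] yaw 9.17 F [ 2.   1.1 -1.2] gap 0.75 cmd [453.4  53.  250.1] 9.08
  dpos cm [13.86 33.51  5.73] drx -5.9
```

Request:
{"op": "apply_moves", "data": {
  "delta_pos": [
    [0,4,0.7],
    [0,8,1.4],
    [0,12,2.1],
    [0,16,2.8],
    [0,20,3.5],
    [0,24,4.2],
    [0,27.5,4.8],
    [0.5,30.5,5.3],
    [1.5,32.6,5.6],
    [3,33.5,5.7],
    [5,33.5,5.7],
    [7.5,33.5,5.7]
  ],
  "dr": [
    [-1,0,0],
    [-2,0,0],
    [-3,0,0],
    [-4,0,0],
    [-5,0,0],
    [-5.9,0,0],
    [-5.9,0,0],
    [-5.9,0,0],
    [-5.9,0,0],
    [-5.9,0,0],
    [-5.9,0,0],
    [-5.9,0,0]
  ]
}}

```text
time_s: 44.23
tcp_pos: [0.4574, 0.3946, 0.1752]
eef_rot: [21.4, 89.8, 36.5]
contact_force: [-0.2, -0.3, -0.6]
finger_gap: 0.75
```

Request:
{"op": "apply_moves", "data": {
  "delta_pos": [
    [2,0,0],
    [3.8,0,0],
    [5.2,0,0],
    [6,0,0],
    [6.36,0,0],
    [6.36,0,0],
    [6.36,0,0]
  ],
  "dr": [
    [0,0,0],
    [0,0,0],
    [0,0,0],
    [0,0,0],
    [0,0,0],
    [0,0,0],
    [0,0,0]
  ]
}}

```text
time_s: 44.82
tcp_pos: [0.4571, 0.3932, 0.1118]
eef_rot: [23.3, 89.9, 38.2]
contact_force: [0.6, -0.4, -0.6]
finger_gap: 0.75
```

Request:
{"op": "apply_moves", "data": {
  "delta_pos": [
    [0,0,0],
    [0,0,0],
    [0,0,0],
    [0,0,0],
    [0,0,0],
    [0,0,0],
    [0,0,0],
    [0,0,0]
  ],
  "dr": [
    [0,0,0],
    [0,0,0],
    [0,0,0],
    [0,0,0],
    [0,0,0],
    [0,0,0],
    [0,0,0],
    [0,0,0]
  ],
  "fingers": 0,
  "newtons": 30
}}

```text
time_s: 45.48
tcp_pos: [0.4569, 0.393, 0.1114]
eef_rot: [31.5, 90.0, 46.5]
contact_force: [0.2, -0.1, 2.6]
finger_gap: 0.355
```

Run:
```python
from h import *
did([13.86,33.5,5.7],-5.9); plan([(0.5135,-.2606,0.1125)],[-8.5])
```

```text
t 45.48 tcp [456.9 393.  111.4] yaw 14.98 F [ 0.2 -0.1  2.6] gap 0.355 cmd [456.8 392.8 111.5] 14.98
  dpos cm [ -0.1  -64.59 -11.41] drx 23.48
```

Request:
{"op": "apply_moves", "data": {
  "delta_pos": [
    [-1,0,0],
    [-3,0,0],
    [-6,-0.3,0],
    [-9,-1.5,-0.2],
    [-11.5,-4,-0.7],
    [-13.5,-7.2,-1.2],
    [-14.5,-10.7,-1.8],
    [-15,-14.3,-2.4],
    [-15,-18,-3.1],
    [-15,-21.7,-3.8],
    [-15,-25.4,-4.4],
    [-15,-29,-5]
  ],
  "dr": [
    [0,0,0],
    [0,0,0],
    [0,0,0],
    [1,0,0],
    [2,0,0],
    [4,0,0],
    [6,0,0],
    [8,0,0],
    [10,0,0],
    [12,0,0],
    [14,0,0],
    [15,0,0]
  ]
}}

```text
time_s: 46.48
tcp_pos: [0.4827, 0.0981, 0.2617]
eef_rot: [167.6, 90.0, 167.5]
contact_force: [-0.0, -0.5, -2.9]
finger_gap: 0.354
```

Run:
```python
from h import *
did([-15,-29,-5],15); plan([(0.5135,-.2606,0.1127)],[-8.5])
```

```text
t 46.48 tcp [482.7  98.1 261.7] yaw -0.1 F [-0.  -0.5 -2.9] gap 0.354 cmd [483.4  99.8 261.5] -0.02
  dpos cm [ 14.88 -36.04   3.02] drx 8.48
```

Request:
{"op": "apply_moves", "data": {
  "delta_pos": [
    [0,-3.7,0.3],
    [0,-7.5,0.6],
    [0,-11.3,0.9],
    [0,-15.1,1.3],
    [0,-18.9,1.6],
    [0,-22.7,1.9],
    [0.5,-26.5,2.2],
    [1.5,-30,2.5],
    [3,-33,2.8],
    [5,-35.2,3],
    [7,-36,3],
    [9,-36,3]
  ],
  "dr": [
    [1,0,0],
    [2,0,0],
    [3,0,0],
    [4,0,0],
    [5,0,0],
    [6,0,0],
    [7,0,0],
    [8,0,0],
    [8.5,0,0],
    [8.5,0,0],
    [8.5,0,0],
    [8.5,0,0]
  ]
}}

```text
time_s: 47.48
tcp_pos: [0.5133, -0.2629, 0.1707]
eef_rot: [-50.6, 89.9, -59.2]
contact_force: [-0.1, 0.1, -2.0]
finger_gap: 0.36
```

Request:
{"op": "apply_moves", "data": {
  "delta_pos": [
    [1.8,0,0],
    [3.4,0,0],
    [4.6,0,0],
    [5.4,0,0],
    [5.8,0,0],
    [5.88,0,0],
    [5.88,0,0]
  ],
  "dr": [
    [0,0,0],
    [0,0,0],
    [0,0,0],
    [0,0,0],
    [0,0,0],
    [0,0,0],
    [0,0,0]
  ]
}}

```text
time_s: 48.07
tcp_pos: [0.5135, -0.2603, 0.1128]
eef_rot: [-13.4, 90.0, -21.9]
contact_force: [-0.1, 0.0, -2.2]
finger_gap: 0.355
```

Request:
{"op": "apply_moves", "data": {
  "delta_pos": [
    [0,0,0],
    [0,0,0],
    [0,0,0],
    [0,0,0],
    [0,0,0]
  ],
  "dr": [
    [0,0,0],
    [0,0,0],
    [0,0,0],
    [0,0,0],
    [0,0,0]
  ],
  "fingers": 0.75
}}

```text
time_s: 48.48
tcp_pos: [0.5135, -0.2603, 0.1127]
eef_rot: [-18.8, 90.0, -27.3]
contact_force: [-0.5, 0.5, -0.0]
finger_gap: 0.698
```

Run:
```python
from h import *
did([9+5.88,-36,3],8.5); plan([(0.44,-.325,0.36)],[-8.5])
```

```text
t 48.48 tcp [ 513.5 -260.3  112.7] yaw -8.51 F [-0.5  0.5 -0. ] gap 0.698 cmd [ 513.3 -260.2  112.7] -8.52
  dpos cm [-24.73  -7.49  -6.29] drx -0.02
```

Up to the same viewpoint as in the first look, for comparison.

Request:
{"op": "apply_moves", "data": {
  "delta_pos": [
    [-2,0,0],
    [-5,0,0],
    [-8.5,0,0],
    [-12,0,0],
    [-15,-1,-1],
    [-18,-3,-2.5],
    [-21,-5,-4],
    [-23.5,-6.5,-5.5],
    [-24.7,-7.5,-6.3],
    [-24.7,-7.5,-6.3],
    [-24.7,-7.5,-6.3],
    [-24.7,-7.5,-6.3]
  ],
  "dr": [
    [0,0,0],
    [0,0,0],
    [0,0,0],
    [0,0,0],
    [0,0,0],
    [0,0,0],
    [0,0,0],
    [0,0,0],
    [0,0,0],
    [0,0,0],
    [0,0,0],
    [0,0,0]
  ],
  "fingers": 1
}}

```text
time_s: 49.48
tcp_pos: [0.4398, -0.3241, 0.3581]
eef_rot: [126.4, 89.9, 117.9]
contact_force: [0.6, 0.2, 0.0]
finger_gap: 1.003
```

Request:
{"op": "apply_moves", "data": {
  "delta_pos": [
    [0,0,0],
    [0,0,0],
    [0,0,0]
  ],
  "dr": [
    [0,0,0],
    [0,0,0],
    [0,0,0]
  ]
}}

```text
time_s: 49.73
tcp_pos: [0.4401, -0.3242, 0.3582]
eef_rot: [139.6, 89.9, 131.1]
contact_force: [-0.5, -0.3, 0.1]
finger_gap: 1.002
```

Run:
```python
from h import *
did([-24.7,-7.5,-6.3]); st()
p,d,W=tops(names=('dispenser','can','canister'),fn='w11.png',k=2)
tops('scene',names=('dispenser','can','canister','lifter','device','tin','loupe','brush'),fn='s11.png',k=2)
```

```text
t 49.73 tcp [ 440.1 -324.2  358.2] yaw -8.45 F [-0.5 -0.3  0.1] gap 1.002 cmd [ 439.9 -325.1  359.7] -8.52
dispenser 0.62 [305. 104.] ztop 130.9 mean [ 512.7 -259.4  129.6] rect [ 512.8 -259.5] [30.4 30.6] 81.3
dispenser 0.54 [459.  77.] ztop 38.1 mean [ 734.2 -257.    36.3] rect [ 734.4 -256.8] [37.1 35.6] 39.6
canister 0.8 [260. 156.] ztop 127.0 mean [ 449.9 -313.9  125.6] rect [ 450.1 -314.4] [39.1 39.1] 81.2
canister 0.69 [117.  93.] ztop 122.9 mean [ 292.2 -211.7  121.5] rect [ 291.3 -211.8] [40. 40.] 19.3
dispenser 0.68 [148. 216.] ztop 133.0 mean [ 515.4 -262.3  131.6] rect [ 515.  -262.5] [33.  28.7] 15.6
can 0.61 [ 98. 221.] ztop 148.0 mean [ 494.9 -390.5  146.2] rect [ 493.2 -391. ] [42.9 42.8] 11.1
canister 0.73 [120. 203.] ztop 130.3 mean [ 453.3 -317.7  128.2] rect [ 450.1 -317.1] [39.8 42.7] 80.4
canister 0.7 [140. 158.] ztop 125.9 mean [ 294.3 -214.3  124.2] rect [ 291.7 -213.9] [42.6 41.3] 19.5
lifter 0.62 [251. 198.] ztop 65.2 mean [547.3   3.2  63.1] rect [547.4   3.2] [21.4 24. ] 37.4
device 0.59 [247. 208.] ztop 17.3 mean [550.9  -2.1  14.2] rect [546.8   4.3] [121.  205.6] 13.1
tin 0.87 [361. 214.] ztop 28.7 mean [727.5 234.3  25.5] rect [726.2 234.7] [61.4 61.6] 53.4
tin 0.37 [125. 241.] ztop 17.0 mean [ 517.9 -339.8   14.8] rect [ 469.4 -323.4] [218.1 204.3] 80.8
loupe 0.55 [184. 290.] ztop 41.3 mean [ 734.3 -259.8   38.6] rect [ 733.4 -259.7] [36.8 36. ] 35.3
loupe 0.19 [251. 196.] ztop 65.3 mean [544.8   5.   63.3] rect [543.1   5.2] [29.1 26. ] 21.3
brush 0.91 [290. 265.] ztop 13.0 mean [780.5 -17.    9.9] rect [781.  -21.7] [132.6  19.5] 87.7
```

View pics/w11.png

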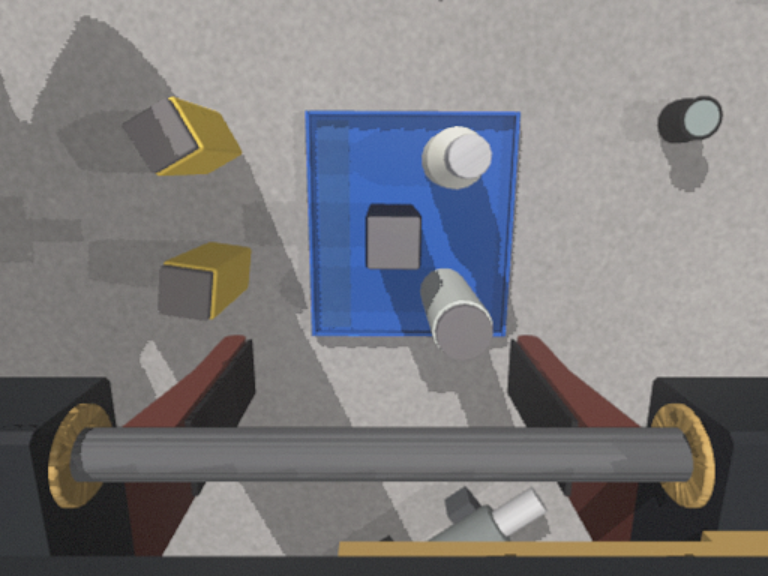

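View pics/s11.png

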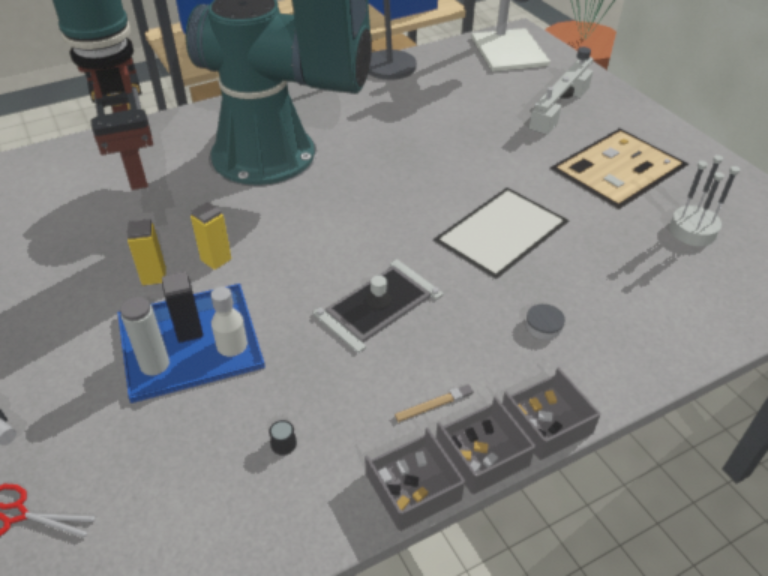

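Run:
```python
from h import *
a=np.load('pics/scene0.npz')['p'];b=np.load('pics/s11.npz')['p']
g=lambda x:cv2.cvtColor(x,cv2.COLOR_RGB2GRAY).astype(np.float32)
for n,(x,y,w,h) in dict(can=(80,196,34,56),canister=(107,180,28,50),disp=(136,188,32,52),loupe=(175,275,28,30),tin=(345,198,40,32),brush=(258,250,64,34)).items():
    print(n,np.round(cv2.phaseCorrelate(g(a)[y:y+h,x:x+w],g(b)[y:y+h,x:x+w],cv2.createHanningWindow((w,h),cv2.CV_32F)),2))if 0 else print(n,cv2.phaseCorrelate(g(a)[y:y+h,x:x+w].copy(),g(b)[y:y+h,x:x+w].copy(),cv2.createHanningWindow((w,h),cv2.CV_32F)))
st(); arm.job_done()
```

```text
can ((-0.04750208548167123, -0.2947909463305045), 0.9694939434528351)
canister ((0.38221404423121363, -0.1871042367580813), 0.9795012976328532)
disp ((-0.08020691299265081, -0.35868386953824327), 0.963636256478451)
loupe ((0.044767429399785286, -0.006515191333896553), 0.9862740733888414)
tin ((0.033244676825006536, -0.0010759372869806327), 0.987894035410136)
brush ((0.10975006562534517, 0.06537460733960643), 0.9863854563898511)
t 50.38 tcp [ 439.8 -325.   359.4] yaw -8.52 F [-0.5  0.1 -0. ] gap 1.0 cmd [ 439.9 -325.1  359.7] -8.52
the job is handed in; nothing more can be done
```

The job is done and handed in at about 50 s. I stood the dispenser, black canister and can upright on the side mat, set the lifter on the device's screen, then put the can, canister and dispenser back in the tray. The gripper is open and clear of everything.

**Lifter:** it measured at (543, 8) mm against a device centre of (543, 8) mm.

**Containers:** comparing the fixed scene camera's before and after pictures, each has moved less than half a pixel (about 1 mm). The wrist camera agrees within 1 mm for the dispenser and canister. It did not detect the can in the last look, although the can is visibly in place and upright.

**Bystanders:** the tin, loupe and brush show shifts of about 0.1 px or less.

**Disagreement:** absolute positions from the three cameras differed by up to about 5 mm. I used the wrist camera for all positions.

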